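# Send the sled home and start the press stroke

## Robot

A 6-joint arm with a two-finger parallel gripper is mounted at the origin on a cart in front of the work surface, level with it; the furniture and walls round the work are solid. World frame = base frame: x ahead of the robot, y to its left, z up, the work surface at z = 0. Lengths are in m, angles in rad, forces in N, time in s.
With the tool pointing down it reaches from about 0.4 to 0.825 m from the base axis. Payload 7 kg.
Tool frame: the origin (TCP) lies between the finger pads; the fingertips stand 22 mm ahead of it and the grasp point (between the pads) lies 3 mm ahead of it; z points along the fingers, y is the direction in which the jaws open and shut (so a half turn about z gives the same grasp; the last joint's range is limited). The gripper opens to 88 mm and grips with 3 to 60 N. Pads are 19 mm wide; open, the fingers measure 130 mm over their backs; the gripper's body (78 mm by 193 mm) begins 47 mm behind the grasp point.
Start: joints at [-1.022, 0.359, 0.012, 0, -1.224, -0.288], TCP at [0.174, -0.652, 0.249] pointing down, gripper open.
Joint ranges: [-3.07, 3.07], [-1.43, 2.12], [-1.02, 1.25], [-3.03, 1.67], [-3.05, -0], [-3.03, 3.03]. Speed limits (rad/s): [2.39, 2.39, 3.01, 3.14, 3.14, 3.14].

## Interface

Orientations are given as [roll, pitch, yaw] about the fixed x, y, z axes, in that order (R = Rz(yaw) Ry(pitch) Rx(roll)).
In Python, from station import arm, optics gives the robot as it stands. The module is installed in compiled form; this text tells all that it offers.
- The arm moves only by the tool jog_arm, never from a script. Its argument "motion" is a list that holds one entry, the list of rows, each a list of 7 numbers: the shift along the tool's x, y, z in m, then the turn, a rotation vector about the tool's x, y, z in degrees, then the finger opening in m, from 0 to 0.0876. In form: [[[x, y, z, rx, ry, rz, grip], ...]]. A call has 1 to 8 rows; each row is the pose to reach, as a shift and turn from the pose measured when the call began, along the tool's axes at that moment; what a row does not reach only later rows make up. A row lasts 1/10 s, in which the tool goes at most 50 mm and 8.59 degrees, less where a joint would pass 70% of its speed; a pose out of reach is approached as far as the arm can. A call with a gripper value outside its range is refused whole. The fingers move at their own pace and stop on an object; "newtons" is the grip in N (left out, the last holds). Time passes only in rows, so rows that repeat a pose let the fingers close. It gives the time, the measured TCP pose, the force and the opening at its end, in the units of the state.
- arm.get_state(): the state, without advancing time (a new reading comes with each control period).
- optics.grab_frame(name): name is "scene" or "side" or "wrist"; returns the picture (420x560x3 uint8, red, green, blue); there is no depth.
- optics.camera_model(name): a dict with "mtx" (3x3 intrinsics, pixels), "R" (3x3) and "t" (3): a world point X has camera coordinates R X + t; the wrist camera has in their place "mount" (4x4, takes a point from camera to tool coordinates, whose origin is the TCP and whose axes are the flange's). Camera axes: x right, y down, z forward; pixel columns grow to the right and rows downward; lengths in m; the calibration is good to about 2 mm. The wrist camera is an equidistant fisheye: a pixel r from the principal point sees the ray r / f radians off the axis. A picture is of the moment at which its call begins: read the wrist's pose just before it. camera_model takes no time and is no camera call.
- arm.job_done(): hands the job in, once; it reports no verdict.
The state is a dict: "t": time; "q": joint angles; "qd": joint speeds; "joint_efforts": joint torques, N m; "eef_pos": TCP position; "ee_rot": TCP orientation; "force": force on the tool from outside, world axes, zero at the start; "moment": the same for the moment, N m; "width": finger opening in m.
Only numpy, scipy, OpenCV 4.12 (cv2) and the standard library are available. Lean on these libraries where they do the work, as an engineer would, in place of code of your own. Each camera call takes 0.05 s, during which the arm holds its last target.

## Task

A brass part with its steel pin still standing proud waits on the sled of the pressing fixture, pulled out to the front: with the fingertips push the sled by its black knob fully home under the ram. Then press the green start button on the control station all the way down, hold it for about a second so that the ram drives the pin in, let it come up again and withdraw. Push and press gently and only with the fingers: lift nothing, keep off the part, do not press the black or the red button, and leave the loose punches and parts where they stand.

Things in the scene. Friction and masses are not known exactly. Their poses are not given: they have to be found in the camera images.
- fixture2: Grey bench-top pneumatic pressing fixture, fixed to the bench. Origin: centre of the underside of its base plate, 1 mm above the bench top; x points to its back (away from the operator), y to its left, z up. Base plate 230 (x) x 200 (y) x 10 mm. A frame with side walls at y +-93 mm stands on it from x -35 to +70 mm; its front opening is 150 mm wide; a plate lies across its top
- top_plate_front (a point): middle of the lower front edge of the plate across the fixture's top, at x -35, y 0, z 272 mm of the fixture (plate 18 mm thick, it runs back from here). An upright hand would meet it before the sled is home: lean the hand back toward the operator by 25 to 45 degrees when pushing
- fixture2_sled (a joint): travel in m of the fixture's sled along the fixture's -x axis: 0 = fully home against its rear stop under the ram, 0.06 = fully out to the front. Friction about 2 N, no spring, stays where it is left. The sled carries a white nest, 48 mm across, 20 to 73 mm above the fixture's origin, its axis 49 mm behind the knob's front; the part stands on it
- sled_knob (a point): the foremost point of the sled's black ball knob (about 12 mm across, on a 6 mm rod that points to the front), 27.5 mm above the fixture's origin, so about 17 mm above the base plate's top. It moves with the sled; its axes are the fixture's. Push it along the fixture's +x
- work_part: brass turned part, 22 mm across, 15 mm high without its pin, held in the nest of the sled, with the pin in its top. Origin: centre of its underside. Not to be touched by the robot
- pin (a joint): how far in m the steel pin (7 mm across) has been pressed into the part: 0 = as it starts, its top 11 to 12 mm above the brass; 0.006 = pressed in (the full stroke brings it there or 1 mm further). It moves with about 1 N and stays where it is left. Only the ram may press it
- fixture2_ram (a joint): travel in m of the ram, downward positive: 0 = up. It follows the start button as long as that is held: 15 mm down with the button fully pressed, up again when it is let go. With the sled home it meets the pin after 9 mm
- station: grey three-button control station screwed to the bench, 172 (x) x 78 (y) x 44 mm, with a low 16 mm fixing ear at each end and a 45 mm black stub antenna at its far end. Origin: centre of its underside; z up, x along its length: the green button lies at x -50, the black one at 0, the red one at +52 mm, all at y 0, pressed downward
- start_button (a joint): travel in m of the green start button, pressed down: 0 = up, 0.006 = fully down. About 1 N to begin, about 5 N fully down with the pin going in, then a hard stop; springs back when let go
- start_button_top (a point): centre of the green start button's top: round flat cap 28 mm across, standing 10 mm above the station's lid, 54 mm above the bench when up; moves with the button
- release_button (a joint): travel in m of the black button, 0 = up, 0.006 = down; to be left alone
- release_button_top (a point): centre of the black button's top, same shape as the green one, 50 mm from it
- stop_button (a joint): travel in m of the red stop button, 0 = up, 0.006 = down; to be left alone
- stop_button_top (a point): centre of the top of the red mushroom stop button, 37 mm across, 73 mm above the bench, 102 mm from the green one
- punch_brass: loose brass-coloured press punch standing upright, 29 mm across, 45 mm high; origin at the centre of its underside; bystander
- punch_dark: loose dark grey press punch standing upright, 26 mm across, 38 mm high; origin at the centre of its underside; bystander
- finished_1: loose finished brass turned part with its pin, standing, 22 mm across, 20 mm high; origin at the centre of its underside; bystander
- finished_2: another loose finished turned part of the same size; bystander

How it is judged:
On the way, in this order (a step that is already met when the one before it is completed fails the run):
1. the sled is pushed fully home (within 3 mm of its stop) (value of joint fixture2_sled below 0.003 m and value of joint start_button below 0.001 m), for 0.2 s.
2. with the sled home, the green button is held fully down (over 5 of 6 mm) for half a second and the pin goes in (over 3.5 mm) (value of joint start_button above 0.005 m and value of joint fixture2_sled below 0.003 m and value of joint pin above 0.0035 m), for 0.5 s.
At the end, for the whole second after the job is handed in: the sled is home (within 3 mm), the pin is pressed in (over 3.5 of its 6 mm), the green button and the ram are up again, the black and red buttons are up, and the loose punches and parts stand within 10 mm of where they stood (all of step 1 and value of joint pin above 0.0035 m and value of joint fixture2_ram below 0.0025 m and value of joint each of release_button, stop_button below 0.001 m and distance of each of punch_brass, punch_dark, finished_1, finished_2 from where it was at the start of the episode below 0.01 m and angle between each of punch_brass, punch_dark, finished_1, finished_2's own z axis and vertical below 0.15 rad); the robot touches nothing.
It fails at once if the green button is pressed (over 2 mm) while the sled is not home (over 4 mm out) (value of joint start_button above 0.002 m and value of joint fixture2_sled above 0.004 m).
It fails at once if the black or the red button is pressed (over 1.5 mm) (value of joint any of release_button, stop_button above 0.0015 m).
It fails at once if the robot touches the part or its pin (over 1 N) (contact force between any of the fingers, the arm and work_part above 1 N).
It fails at once if the fingers push the fixture or press the station with over 35 N, or another part of the arm or hand leans on them (over 5 N) (contact force between the fingers and fixture2 above 35 N or contact force between the fingers and station above 35 N or contact force between the arm and fixture2 above 5 N or contact force between the arm and station above 5 N).
It fails at once if a loose punch or finished part is knocked, lifted or carried (over 10 mm) (distance of any of punch_brass, punch_dark, finished_1, finished_2 from where it was at the start of the episode above 0.01 m).
It also fails if it takes over 56 s, if anything falls off the work surface, if the arm or the gripper's body presses on something with over 40 N, if the wrist force passes 120 N, or if a joint passes its speed limit or range.

## Working session

There is one attempt and no reset: what is moved stays moved. The work goes in short steps, Python scripts to look and compute and a tool call to move; the robot and the scene stay as the last step left them, time stands still between calls to the robot, and variables do not carry over. Pictures are saved under pics/ and viewed, and the job is handed in when it is done.

Besides the shell and the picture viewer there is one more tool, called after "Call:" as name([rows], argument=value, ...), one row to a line, values as JSON. jog_arm: Moves the arm, as the interface text tells. Its arguments: {"type":"object","properties":{"motion":{"type":"array","items":{"type":"array","items":{"type":"array","items":{"type":"number"}}}},"newtons":{"type":"number"}},"required":["motion"]}

```bash
mkdir -p pics; cat > h.py <<'E'
from station import arm, optics
import numpy as np, cv2
def snap(n,f):
    im=optics.grab_frame(n); cv2.imwrite('pics/'+f,im[:,:,::-1]); return im
E
python3 - <<'E'
from h import *
s=arm.get_state(); print({k:np.round(v,4).tolist() for k,v in s.items()})
for n in ("scene","side","wrist"):
    snap(n,n+"0.png"); m=optics.camera_model(n); print(n,{k:np.round(v,4).tolist() for k,v in m.items()})
E
```

```text
{'t': 0.0, 'q': [-1.0219, 0.3594, 0.0111, -0.0004, -1.2241, -0.2881], 'qd': [0.0013, 0.0002, -0.0001, -0.0004, 0.0005, -0.0008], 'joint_efforts': [-0.0009, -58.2722, 29.3055, 6.9977, 0.0069, -0.0001], 'eef_pos': [0.1739, -0.6517, 0.2476], 'ee_rot': [3.1399, -0.0001, -2.8809], 'force': [0.0088, 0.0606, -0.8629], 'moment': [-0.0323, -0.0044, 0.0248], 'width': 0.0877}
scene {'mtx': [[380.0121, 0.0, 283.1322], [0.0, 380.0121, 207.8991], [0.0, 0.0, 1.0]], 'R': [[-0.6361, -0.7715, -0.0129], [-0.4484, 0.3833, -0.8075], [0.6279, -0.5079, -0.5897]], 't': [0.4517, 0.2866, 0.718]}
side {'mtx': [[513.3813, 0.0, 283.5858], [0.0, 513.3813, 215.373], [0.0, 0.0, 1.0]], 'R': [[0.8714, -0.4902, -0.0205], [-0.25, -0.4077, -0.8782], [0.4221, 0.7704, -0.4779]], 't': [-0.3499, 0.3727, 0.7367]}
wrist {'mtx': [[325.1923, 0.0, 277.3265], [0.0, 325.1923, 208.4213], [0.0, 0.0, 1.0]], 'mount': [[0.0, -0.9584, -0.2853, 0.0777], [1.0, 0.0, 0.0, 0.0001], [-0.0, -0.2853, 0.9584, -0.1352], [0.0, 0.0, 0.0, 1.0]]}
```

View pics/scene0.png

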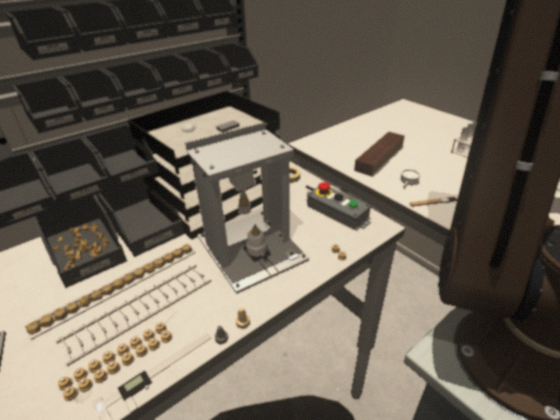

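View pics/side0.png

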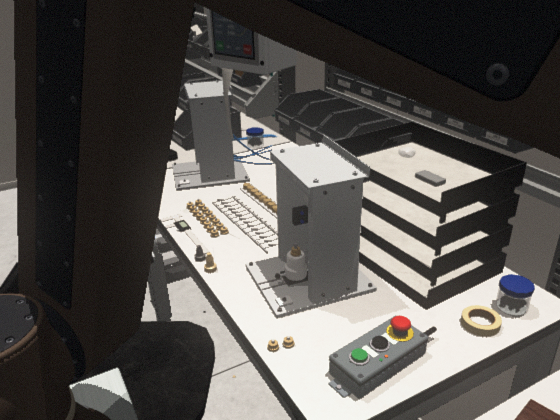

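View pics/wrist0.png

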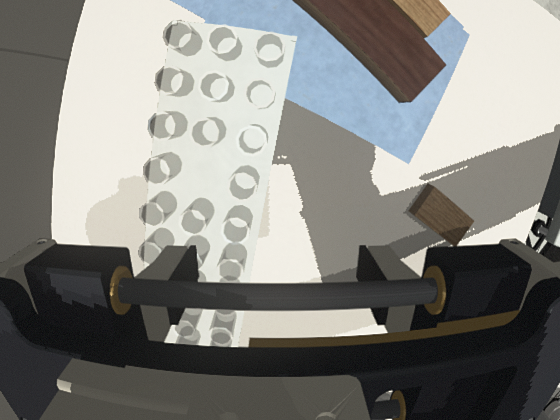

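The scene view shows the fixture around (250,230), the station around (338,203) with the green button near (354,204), the punches at (220,333) and (242,317), and the finished parts at (338,252). The side view shows the same objects more closely. I'll crop in to read pixel positions.

```bash
python3 - <<'E'
import cv2
a=cv2.imread('pics/scene0.png');b=cv2.imread('pics/side0.png')
cv2.imwrite('pics/c1.png',cv2.resize(a[120:300,180:400],None,fx=3.3,fy=3.3,interpolation=cv2.INTER_CUBIC))
cv2.imwrite('pics/c2.png',cv2.resize(b[235:315,235:385],None,fx=5,fy=5,interpolation=cv2.INTER_CUBIC))
cv2.imwrite('pics/c3.png',cv2.resize(b[300:400,250:450],None,fx=4,fy=4,interpolation=cv2.INTER_CUBIC))
E
```

```text
(no output)
```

View pics/c1.png

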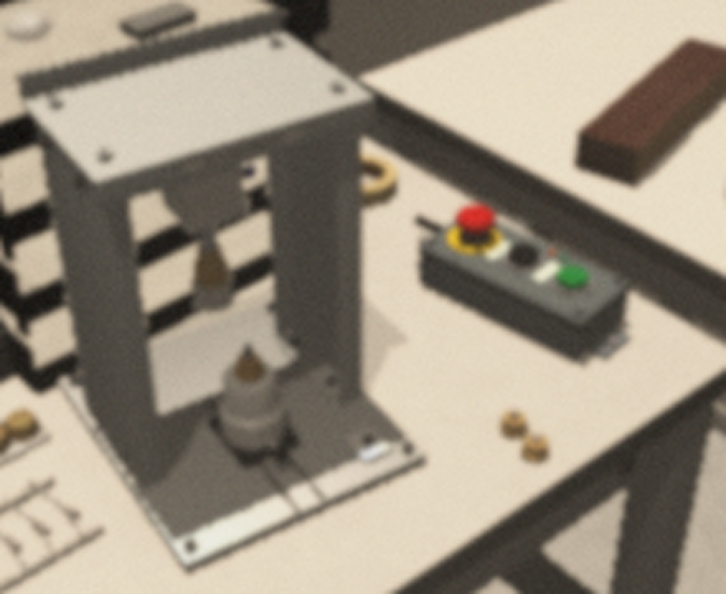

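View pics/c2.png

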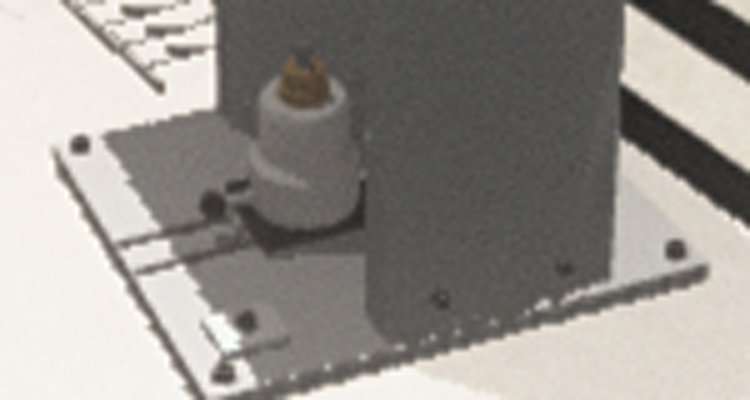

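View pics/c3.png

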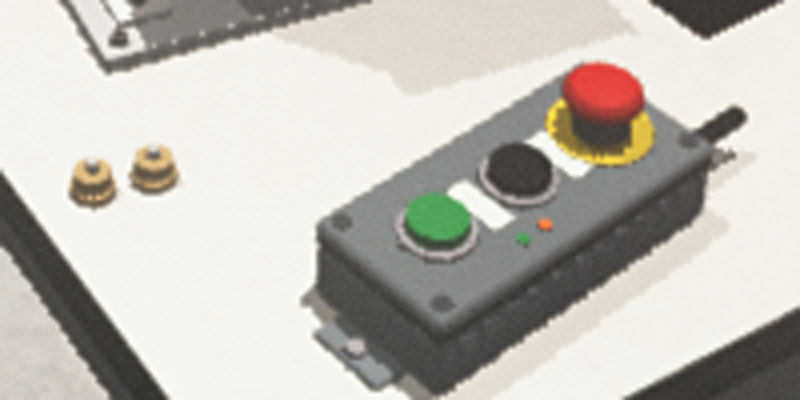

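```bash
cat >> h.py <<'E'
def ray(n,px):
    m=optics.camera_model(n); K=np.array(m['mtx']);R=np.array(m['R']);t=np.array(m['t'])
    d=R.T@np.linalg.inv(K)@np.array([px[0],px[1],1.]); return -R.T@t, d
def onz(n,px,z):
    c,d=ray(n,px); return c+d*(z-c[2])/d[2]
def proj(n,X):
    m=optics.camera_model(n); p=np.array(m['mtx'])@(np.array(m['R'])@np.array(X)+np.array(m['t'])); return p[:2]/p[2]
def tri(p1,p2):
    A=[];b=[]
    c1,d1=ray('scene',p1);c2,d2=ray('side',p2)
    s=np.linalg.lstsq(np.c_[d1,-d2],c2-c1,rcond=None)[0]; a=c1+s[0]*d1;e=c2+s[1]*d2
    return (a+e)/2,np.linalg.norm(a-e)
E
python3 - <<'E'
from h import *
np.set_printoptions(precision=4,suppress=True)
S=lambda x,y:(235+x/5-.4,235+y/5-.4); C=lambda x,y:(180+x/3.3-.35,120+y/3.3-.35); T=lambda x,y:(250+x/4-.4,300+y/4-.4)
for nm,p in dict(FL=(55,148),FR=(203,392),BR=(708,268)).items(): print('side',nm,onz('side',S(*p),.011))
for nm,p in dict(FL=(188,560),FR=(425,457),BL=(62,380)).items(): print('scene',nm,onz('scene',C(*p),.011))
print('knob',onz('side',S(211,204),.0285))
for nm,p,q,z in (('g',(438,213),(572,273),.054),('k',(518,165),(524,253),.054),('r',(603,88),(476,217),.073)):
    print(nm,onz('side',T(*p),z),onz('scene',C(*q),z),tri(C(*q),T(*p)))
for nm,p in dict(f1=(93,193),f2=(153,178)).items(): print(nm,onz('side',T(*p),.008))
for nm,p in dict(pd=(199.5,260),pb=(210,270)).items(): print(nm,onz('side',p,.0))
for nm,p in dict(pd=(221,341),pb=(242,325)).items(): print(nm,onz('scene',p,.0))
for nm,p,q in (('topFL',(95,182),None),('topFR',(372,100),None)): print(nm, onz('scene',C(*p),.281))
E
```

```text
side FL [0.4814 0.3198 0.011 ]
side FR [0.4567 0.1319 0.011 ]
side BR [0.6803 0.0937 0.011 ]
scene FL [0.4854 0.3205 0.011 ]
scene FR [0.4554 0.1295 0.011 ]
scene BL [0.7095 0.2918 0.011 ]
knob [0.5101 0.2218 0.0285]
g [ 0.5044 -0.0785  0.054 ] [ 0.506  -0.0817  0.054 ] (array([ 0.5039, -0.0795,  0.0556]), np.float64(0.0010067475949418685))
k [ 0.5515 -0.0726  0.054 ] [ 0.5525 -0.0728  0.054 ] (array([ 0.5519, -0.0724,  0.0541]), np.float64(0.0007014939038904124))
r [ 0.6    -0.0688  0.073 ] [ 0.5991 -0.0601  0.073 ] (array([ 0.6038, -0.065 ,  0.0686]), np.float64(8.651249579958234e-05))
f1 [0.4073 0.0501 0.008 ]
f2 [0.4359 0.0446 0.008 ]
pd [0.4015 0.4077 0.    ]
pb [0.4071 0.3558 0.    ]
pd [0.4014 0.4154 0.    ]
pb [0.4059 0.3616 0.    ]
topFL [0.5469 0.3171 0.281 ]
topFR [0.5187 0.1275 0.281 ]
```

```bash
python3 - <<'E'
from h import *
from scipy.optimize import least_squares
np.set_printoptions(precision=4,suppress=True)
S=lambda x,y:(235+x/5-.4,235+y/5-.4); C=lambda x,y:(180+x/3.3-.35,120+y/3.3-.35); T=lambda x,y:(250+x/4-.4,300+y/4-.4)
obs=[('side',S(55,148),(-.115,.1,.011)),('side',S(203,392),(-.115,-.1,.011)),('side',S(708,268),(.115,-.1,.011)),
('scene',C(188,560),(-.115,.1,.011)),('scene',C(425,457),(-.115,-.1,.011)),('scene',C(62,380),(-.115,.1,.011)),
('scene',C(95,182),(-.035,.1,.291)),('scene',C(372,100),(-.035,-.1,.291))]
obs[5]=('scene',C(62,380),(.115,.1,.011))
def W(p,X): c,s=np.cos(p[2]),np.sin(p[2]); return np.array([p[0]+c*X[0]-s*X[1],p[1]+s*X[0]+c*X[1],X[2]])
def f(p): return np.concatenate([proj(n,W(p,X))-px for n,px,X in obs])
for sel in (obs,obs[:6]):
    o=obs; obs=sel
    r=least_squares(f,[.58,.21,-.14],loss='soft_l1'); print(r.x,np.degrees(r.x[2]));print(f(r.x).reshape(-1,2)); obs=o
p=r.x
k=onz('side',S(211,204),.0285); c,s=np.cos(p[2]),np.sin(p[2]); d=k[:2]-p[:2]; print('knob in fixture',c*d[0]+s*d[1],-s*d[0]+c*d[1])
print('front/rear knob', W(p,(c*d[0]+s*d[1]-.006,0,.0285)))
print('expected px of knob centre on scene',proj('scene',k))
# station
so=[('side',T(438,213),(-.05,0,.054)),('side',T(518,165),(0,0,.054)),('side',T(603,85),(.052,0,.073)),('scene',C(572,273),(-.05,0,.054)),('scene',C(524,253),(0,0,.054)),('scene',C(476,215),(.052,0,.073))]
g=lambda p: np.concatenate([proj(n,W(p,X))-px for n,px,X in so])
r=least_squares(g,[.55,-.07,.1]);print('st',r.x,np.degrees(r.x[2]),'green',W(r.x,(-.05,0,.054)));print(g(r.x).reshape(-1,2))
E
```

```text
[ 0.5814  0.2089 -0.1404] -8.04483777883209
[[-0.7549 -0.9047]
 [-0.0136  2.1856]
 [ 0.3184 -0.1529]
 [-0.3331  1.7867]
 [ 1.5514 -0.2345]
 [ 0.024   0.0609]
 [-2.4163 -7.9511]
 [ 0.23   -8.228 ]]
[ 0.5825  0.2091 -0.1446] -8.287770647304479
[[-0.2587 -1.2323]
 [ 0.1287  1.8532]
 [ 0.6034 -0.1869]
 [-0.9602  1.5148]
 [ 1.1239 -0.2549]
 [-0.1316 -0.2575]]
knob in fixture -0.0733860608746531 0.0021225707343156958
front/rear knob [0.5039 0.2206 0.0285]
expected px of knob centre on scene [264.6193 258.017 ]
st [ 0.5523 -0.0725  0.1384] 7.927688803588127 green [ 0.5027 -0.0794  0.054 ]
[[-0.4622  0.6835]
 [ 0.3124 -0.1775]
 [ 0.3489 -1.0939]
 [ 0.3269  0.8364]
 [-0.0188  0.0685]
 [ 0.1658 -0.7046]]
```

```bash
cat >> h.py <<'E'
from scipy.spatial.transform import Rotation as Ro
FX=np.array([.582,.209]); FY=np.radians(-8.2)
RF=Ro.from_euler('z',FY).as_matrix()
def fw(v): return RF@np.array(v)+np.r_[FX,0]
def lean(deg,yaw=FY):
    s,c=np.sin(np.radians(deg)),np.cos(np.radians(deg))
    M=np.c_[(-c,0,-s),(0,1,0),(s,0,-c)]
    return Ro.from_euler('z',yaw).as_matrix()@M
def plan(pos,R):
    s=arm.get_state(); R0=Ro.from_euler('xyz',s['ee_rot']).as_matrix()
    d=R0.T@(np.array(pos)-s['eef_pos']); w=Ro.from_matrix(R0.T@R).as_rotvec(degrees=True)
    print('shift',np.round(d,4),'turn',np.round(w,2),'t',round(s['t'],2),'q',np.round(s['q'],2),'F',np.round(s['force'],1),'pos',np.round(s['eef_pos'],4),'w',round(float(s['width']),4))
def corner2tcp(cf,R): # front corner of tips at fixture coords cf
    return fw(cf)-R@np.array([-.0095,0,.022])
E
python3 - <<'E'
from h import *
plan((.42,-.25,.30),lean(0))
E
```

```text
shift [-0.3413  0.3249 -0.0518] turn [ 7.000e-02 -2.000e-02  2.314e+01] t 0.15 q [-1.02  0.36  0.01 -0.   -1.22 -0.29] F [ 0.3 -0.2  0.8] pos [ 0.1739 -0.6519  0.2479] w 0.0876
```

Call:
jog_arm([
  [[0, 0, -0.05, 0, 0, 0, 0], [-0.34, 0.325, -0.052, 0, 0, 23, 0], [-0.34, 0.325, -0.052, 0, 0, 23, 0], [-0.34, 0.325, -0.052, 0, 0, 23, 0], [-0.34, 0.325, -0.052, 0, 0, 23, 0], [-0.34, 0.325, -0.052, 0, 0, 23, 0], [-0.34, 0.325, -0.052, 0, 0, 23, 0], [-0.34, 0.325, -0.052, 0, 0, 23, 0]],
], newtons=20)

```text
t: 0.95
eef_pos: [0.3554, -0.3531, 0.2996]
ee_rot: [3.14, -0.0, 3.001]
force: [0.9, -0.1, 0.0]
width: 0.0292
```

```bash
python3 - <<'E'
from h import *
plan((.38,.20,.28),lean(20))
E
```

```text
shift [0.0533 0.551  0.0203] turn [  0.09 -20.02   0.12] t 0.95 q [-0.39  0.04 -0.28 -0.   -1.26 -1.32] F [ 0.9 -0.1  0. ] pos [ 0.3554 -0.3531  0.2996] w 0.0292
```

Call:
jog_arm([
  [[-0.06, 0.3, 0, 0, 0, 0, 0], [-0.06, 0.3, 0, 0, 0, 0, 0], [-0.06, 0.3, 0, 0, 0, 0, 0], [-0.06, 0.3, 0, 0, 0, 0, 0], [-0.06, 0.3, 0, 0, 0, 0, 0], [-0.06, 0.3, 0, 0, 0, 0, 0], [-0.06, 0.3, 0, 0, 0, 0, 0], [-0.06, 0.3, 0, 0, 0, 0, 0]],
])

```text
t: 1.75
eef_pos: [0.4572, -0.0629, 0.2997]
ee_rot: [3.141, -0.001, 3.004]
force: [-0.3, -0.8, -0.8]
width: 0.0001
```

```bash
python3 - <<'E'
from h import *
plan((.40,.22,.28),lean(30))
E
```

```text
shift [0.0954 0.2724 0.0201] turn [  0.14 -30.05   0.29] t 1.75 q [ 0.29 -0.03 -0.35 -0.   -1.26 -2.  ] F [-0.3 -0.8 -0.8] pos [ 0.4572 -0.0629  0.2997] w 0.0001
```

Call:
jog_arm([
  [[0.095, 0.272, 0.02, 0, -30, 0, 0], [0.095, 0.272, 0.02, 0, -30, 0, 0], [0.095, 0.272, 0.02, 0, -30, 0, 0], [0.095, 0.272, 0.02, 0, -30, 0, 0], [0.095, 0.272, 0.02, 0, -30, 0, 0], [0.095, 0.272, 0.02, 0, -30, 0, 0], [0.095, 0.272, 0.02, 0, -30, 0, 0], [0.095, 0.272, 0.02, 0, -30, 0, 0]],
])

```text
t: 2.55
eef_pos: [0.4518, 0.1669, 0.3129]
ee_rot: [3.137, 0.463, 3.044]
force: [0.8, -0.3, 0.4]
width: 0.0006
```

```bash
python3 - <<'E'
from h import *
R=lean(45); plan(corner2tcp((-.13,.002,.08),R),R); snap('wrist','w1.png')
E
```

```text
shift [0.1239 0.0627 0.1888] turn [  1.77 -18.45   2.08] t 2.55 q [ 1.05 -0.25 -0.78  0.54 -0.91 -3.03] F [ 0.8 -0.3  0.4] pos [0.4518 0.1669 0.3129] w 0.0006
```

View pics/w1.png

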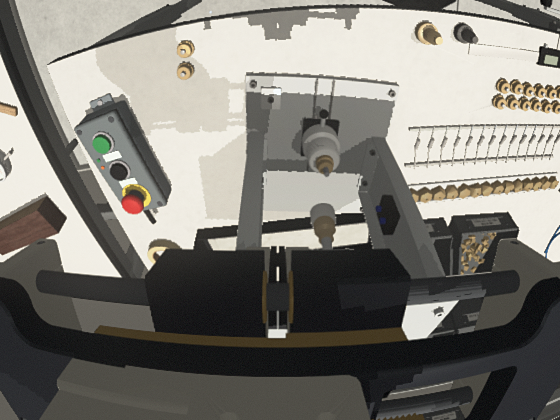

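Call:
jog_arm([
  [[0.035, 0, -0.02, 0, 0, -8, 0], [0.035, 0, -0.02, 0, 0, -16, 0], [0.035, 0, -0.02, 0, 0, -24, 0], [0.035, 0, -0.02, 0, 0, -32, 0], [0.035, 0, -0.02, 0, 0, -40, 0], [0.035, 0, -0.02, 0, 0, -48, 0], [0.035, 0, -0.02, 0, 0, -56, 0], [0.035, 0, -0.02, 0, 0, -64, 0]],
])

```text
t: 3.4
eef_pos: [0.4127, 0.1711, 0.3152]
ee_rot: [-2.72, 0.198, -2.075]
force: [0.9, -0.4, -0.5]
width: 0.0001
```

Call:
jog_arm([
  [[0, 0, 0, 0, 0, -8, 0], [0, 0, 0, 0, 0, -16, 0], [0, 0, 0, 0, 0, -24, 0], [0, 0, 0, 0, 0, -32, 0], [0, 0, 0, 0, 0, -40, 0], [0, 0, 0, 0, 0, -48, 0], [0, 0, 0, 0, 0, -56, 0], [0, 0, 0, 0, 0, -64, 0]],
])

```text
t: 4.2
eef_pos: [0.413, 0.1697, 0.3149]
ee_rot: [-2.768, -0.28, -1.05]
force: [0.5, 0.6, 0.1]
width: 0.0003
```

```bash
cat >> h.py <<'E'
def lean2(deg,yaw=FY): return lean(deg,yaw)@np.diag([-1.,-1,1])
def corner2tcp2(cf,R): return fw(cf)-R@np.array([.0095,0,.022])
E
python3 - <<'E'
from h import *
R=lean2(30); plan((.40,.22,.30),R)
E
```

```text
shift [-0.0523 -0.0126  0.0055] turn [  0.34   3.83 -49.22] t 4.2 q [ 1.18 -0.31 -0.82  0.53 -0.99 -0.88] F [0.5 0.6 0.1] pos [0.413  0.1697 0.3149] w 0.0003
```

Call:
jog_arm([
  [[-0.01, -0.01, 0, 0, 1, -8, 0], [-0.02, -0.01, 0, 0, 1, -16, 0], [-0.03, -0.012, 0, 0, 2, -24, 0], [-0.04, -0.012, 0.005, 0, 3, -32, 0], [-0.04, -0.012, 0.005, 0, 3, -40, 0], [-0.04, -0.012, 0.005, 0, 3.5, -48, 0], [-0.04, -0.012, 0.005, 0, 3.8, -49.2, 0], [-0.04, -0.012, 0.005, 0, 3.8, -49.2, 0]],
])

```text
t: 5.0
eef_pos: [0.4054, 0.2086, 0.3034]
ee_rot: [3.138, -0.521, -0.148]
force: [1.3, -0.7, 0.9]
width: 0.0006
```

```bash

python3 - <<'E'
from h import *
R=lean2(45); plan(corner2tcp2((-.13,.002,.10),R),R)
plan(corner2tcp2((-.13,.002,.0285),R),R)
E
```

```text
shift [-0.0774 -0.0285  0.1798] turn [ 0.39 15.17 -0.17] t 5.0 q [ 1.29 -0.26 -0.86  0.63 -1.   -0.22] F [ 1.3 -0.7  0.9] pos [0.4054 0.2086 0.3034] w 0.0006
shift [-0.113  -0.0287  0.2418] turn [ 0.39 15.17 -0.17] t 5.0 q [ 1.29 -0.26 -0.86  0.63 -1.   -0.22] F [ 1.3 -0.7  0.9] pos [0.4054 0.2086 0.3034] w 0.0006
```

Call:
jog_arm([
  [[-0.015, -0.0285, 0.03, 0.4, 3, 0, 0], [-0.03, -0.0285, 0.06, 0.4, 6, 0, 0], [-0.045, -0.0285, 0.1, 0.4, 9, 0, 0], [-0.06, -0.0285, 0.14, 0.4, 12, 0, 0], [-0.077, -0.0285, 0.18, 0.4, 15, 0, 0], [-0.077, -0.0285, 0.18, 0.4, 15, 0, 0], [-0.077, -0.0285, 0.18, 0.4, 15, 0, 0], [-0.077, -0.0285, 0.18, 0.4, 15, 0, 0]],
])

```text
t: 5.8
eef_pos: [0.4758, 0.3206, 0.1909]
ee_rot: [3.103, -0.748, -0.153]
force: [-0.1, -0.2, -0.5]
width: 0.0008
```

```bash

python3 - <<'E'
from h import *
R=lean2(45)
plan(corner2tcp2((-.13,.002,.0285),R),R)
snap('wrist','w2.png');snap('side','s2.png');snap('scene','sc2.png')
E
```

```text
shift [-0.1267  0.0899  0.0955] turn [ 2.62  2.14 -0.37] t 5.8 q [ 1.09  0.13 -1.02  1.36 -0.73 -0.89] F [-0.1 -0.2 -0.5] pos [0.4758 0.3206 0.1909] w 0.0008
```

View pics/w2.png

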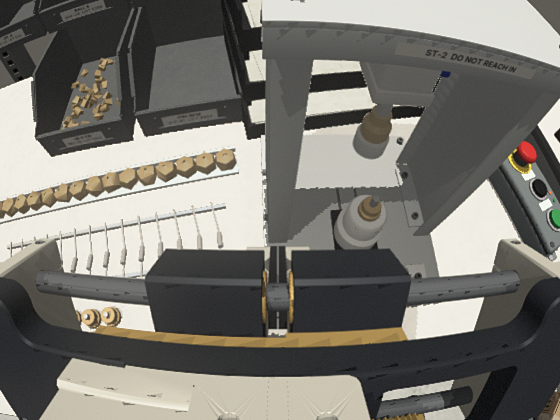

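View pics/s2.png

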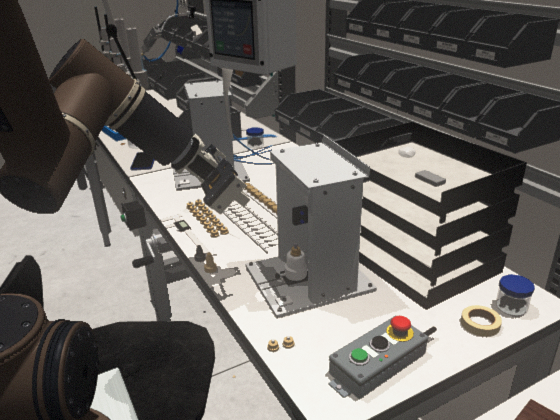

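View pics/sc2.png

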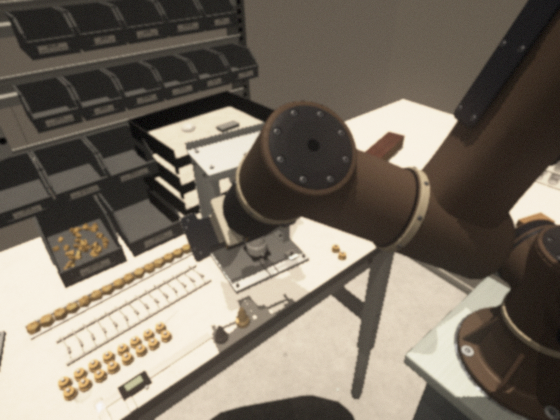

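```bash
cat > kin.py <<'E'
import numpy as np
from scipy.spatial.transform import Rotation as Ro
from scipy.optimize import least_squares
def Rx(a): return Ro.from_euler('x',a).as_matrix()
def Ry(a): return Ro.from_euler('y',a).as_matrix()
def Rz(a): return Ro.from_euler('z',a).as_matrix()
LO=np.array([-3.07,-1.43,-1.02,-3.03,-3.05,-3.03]);HI=np.array([3.07,2.12,1.25,1.67,0,3.03])
def fk(q,P,s4=1,s6=1):
    a1,o1,h,L2,e,L3,o3,d6=P[:8]
    R=Rz(q[0]); p=R@np.array([a1,o1,h])
    R=R@Ry(q[1]); p=p+R@np.array([0,0,L2])
    R=R@Ry(-q[2]); p=p+R@np.array([L3,o3,e])
    R=R@Rx(s4*q[3])@Ry(-q[4]); p=p+R@np.array([d6,0,0])
    R=R@Rx(s6*q[5])
    return p,R
D=[([-1.0219,.3594,.0111,-.0004,-1.2241,-.2881],[.1739,-.6517,.2476],[3.1399,-.0001,-2.8809]),
([-.39,.04,-.28,0,-1.26,-1.32],[.3554,-.3531,.2996],[3.14,0,3.001]),
([.29,-.03,-.35,0,-1.26,-2.0],[.4572,-.0629,.2997],[3.141,-.001,3.004]),
([1.05,-.25,-.78,.54,-.91,-3.03],[.4518,.1669,.3129],[3.137,.463,3.044]),
([1.18,-.31,-.82,.53,-.99,-.88],[.413,.1697,.3149],[-2.768,-.28,-1.05]),
([1.29,-.26,-.86,.63,-1.0,-.22],[.4054,.2086,.3034],[3.138,-.521,-.148]),
([1.09,.13,-1.02,1.36,-.73,-.89],[.4758,.3206,.1909],[3.103,-.748,-.153])]
E
cat > fit.py <<'E'
from kin import *
np.set_printoptions(precision=4,suppress=True)
for s4 in (1,-1):
  for s6 in (1,-1):
    # tool alignment constant G: R_fk @ G = R_tool
    def res(x):
        P=x[:8]; G=Ro.from_rotvec(x[8:11]).as_matrix(); out=[]
        for q,p,r in D:
            pp,R=fk(q,P,s4,s6); Rt=Ro.from_euler('xyz',r).as_matrix()
            out+=[*(pp-p)*1,*(Ro.from_matrix((R@G).T@Rt).as_rotvec()*.3)]
        return np.array(out)
    best=None
    rng=np.random.default_rng(0)
    for _ in range(15):
        r=least_squares(res,np.r_[[0,-.19,.3,.4,0,.4,0,.25],Ro.random(random_state=rng.integers(1e6)).as_rotvec()])
        if best is None or r.cost<best.cost: best=r
    print(s4,s6,best.cost,best.x); 
    if best.cost<1e-3: print(res(best.x).reshape(-1,6)); np.save('P.npy',np.r_[best.x,s4,s6])
E
python3 fit.py
```

```text
1 1 0.8462933182689484 [  0.4122 -30.8847  -0.3776   0.4593   0.0741   0.0225  30.6767  -0.1767
  -0.9385   1.5432  -1.5177]
1 -1 0.3535289921493024 [  0.4122  19.7214  -0.3776   0.4593   0.0741   0.0225 -19.9294  -0.1767
   1.8809  -1.2436   3.121 ]
-1 1 0.5737633207691666 [  0.2472 -42.7078  -0.035    0.5368   0.0934   0.1782  42.5105   0.2146
  -0.0038  -4.7138   0.0128]
-1 -1 0.006213676968458785 [  0.2472 -11.7417  -0.035    0.5368   0.0934   0.1782  11.5443   0.2146
  -1.2082   1.2082  -1.2077]
```

```bash
cat > fit2.py <<'E'
from kin import *
np.set_printoptions(precision=4,suppress=True)
def fk2(q,x,):
    a1,o1,h,L2,e,L3,w4y,w4z,w5x,w5y,w5z=x
    R=Rz(q[0]); p=R@np.array([a1,o1,h])
    R=R@Ry(q[1]); p=p+R@np.array([0,0,L2])
    R=R@Ry(-q[2]); p=p+R@np.array([L3,0,e])
    R=R@Rx(-q[3]); p=p+R@np.array([0,w4y,w4z])
    R=R@Ry(-q[4]); p=p+R@np.array([w5x,w5y,w5z])
    return p,R@Rx(-q[5])
G=Ro.from_rotvec([-1.2092,1.2092,-1.2092]).as_matrix()
def res(x):
    out=[]
    for q,p,r in D:
        pp,R=fk2(q,x); Rt=Ro.from_euler('xyz',r).as_matrix()
        out+=[*(pp-p),*(Ro.from_matrix((R@G).T@Rt).as_rotvec()*.3)]
    return np.array(out)
pri=np.r_[.0,-.1,.2,.45,.0,.4,-.1,0,.25,0,0]
r=least_squares(lambda x:np.r_[res(x),2e-3*(x-pri)],pri)
print(r.cost,r.x);print(res(r.x).reshape(-1,6))
E
python3 fit2.py
```

```text
2.8840230179377594e-05 [ 0.0035  0.0079  0.2082  0.6015 -0.0087  0.4804 -0.1496  0.0031  0.3536
 -0.0496 -0.0166]
[[ 0.0009 -0.0004  0.0007 -0.      0.     -0.    ]
 [-0.0008  0.0005 -0.0003  0.0002 -0.0027  0.0004]
 [-0.0001 -0.0003 -0.0002 -0.0013 -0.0022 -0.0005]
 [ 0.0005 -0.0016  0.0011 -0.0002  0.0001 -0.0012]
 [-0.0006  0.0005 -0.0032  0.0019  0.0005  0.0019]
 [ 0.0006  0.0016  0.0021  0.0002 -0.0006  0.0014]
 [-0.0003 -0.0003 -0.0002  0.0011  0.0021  0.0007]]
```

```bash
cat >> fit2.py <<'E'
X=r.x
E
cat > ik.py <<'E'
import io,contextlib
with contextlib.redirect_stdout(io.StringIO()):
    from fit2 import *
def ik(pos,R,seed=None,n=40):
    rng=np.random.default_rng(1); sols=[]
    def f(q):
        p,Rq=fk2(q,X); return np.r_[p-pos,.3*Ro.from_matrix((Rq@G).T@R).as_rotvec()]
    seeds=[seed] if seed is not None else [rng.uniform(LO,HI) for _ in range(n)]
    for s in seeds:
        o=least_squares(f,np.clip(s,LO+1e-3,HI-1e-3),bounds=(LO,HI),max_nfev=60)
        if o.cost<1e-6 and not any(np.abs(o.x-t).max()<.05 for t in sols): sols.append(o.x)
    return sols
E
python3 - <<'E'
from ik import *
from h import lean,lean2,corner2tcp,corner2tcp2
for th in (30,40,45):
  for x in (-.13,-.095,-.02):
    for nm,L,c in (('A',lean,corner2tcp),('B',lean2,corner2tcp2)):
      R=L(th)
      for s in ik(c((x,.002,.0285),R),R): print(th,x,nm,s, 'margin',np.round(np.minimum(s-LO,HI-s).min(),2))
E
python3 - <<'E'
from ik import *
from h import lean,lean2,corner2tcp,corner2tcp2
print(X)
for q,p,r in D: print(ik(np.array(p),Ro.from_euler('xyz',r).as_matrix(),seed=np.array(q)), q)
R=lean(0)
for L in (lean,lean2):
 for th in (0,15,25,30,35): 
  R=L(th)
  for x in (-.13,-.095,-.02):
   for z in (.1,.0285):
    pos=corner2tcp2((x,.002,z),R) if L is lean2 else corner2tcp((x,.002,z),R)
    print(L.__name__,th,x,z,len(ik(pos,R,n=30)))
E
```

```text
[ 0.0035  0.0079  0.2082  0.6015 -0.0087  0.4804 -0.1496  0.0031  0.3536
 -0.0496 -0.0166]
[array([-1.0227,  0.3588,  0.0086, -0.0004, -1.2222, -0.2873])] [-1.0219, 0.3594, 0.0111, -0.0004, -1.2241, -0.2881]
[array([-0.3916,  0.0367, -0.2818, -0.0016, -1.2528, -1.3193])] [-0.39, 0.04, -0.28, 0, -1.26, -1.32]
[array([ 0.2898, -0.0349, -0.3534, -0.001 , -1.2529, -1.9979])] [0.29, -0.03, -0.35, 0, -1.26, -2.0]
[array([ 1.053 , -0.2484, -0.7812,  0.5404, -0.9083, -3.03  ])] [1.05, -0.25, -0.78, 0.54, -0.91, -3.03]
[array([ 1.1808, -0.3154, -0.8199,  0.5352, -0.9923, -0.8878])] [1.18, -0.31, -0.82, 0.53, -0.99, -0.88]
[array([ 1.2885, -0.2617, -0.8646,  0.629 , -0.9959, -0.2242])] [1.29, -0.26, -0.86, 0.63, -1.0, -0.22]
[] [1.09, 0.13, -1.02, 1.36, -0.73, -0.89]
lean 0 -0.13 0.1 1
lean 0 -0.13 0.0285 1
lean 0 -0.095 0.1 1
lean 0 -0.095 0.0285 1
lean 0 -0.02 0.1 1
lean 0 -0.02 0.0285 1
lean 15 -0.13 0.1 0
lean 15 -0.13 0.0285 0
lean 15 -0.095 0.1 0
lean 15 -0.095 0.0285 1
lean 15 -0.02 0.1 1
lean 15 -0.02 0.0285 0
lean 25 -0.13 0.1 0
lean 25 -0.13 0.0285 0
lean 25 -0.095 0.1 0
lean 25 -0.0
[... 295 characters left out ...]
ean 35 -0.02 0.0285 0
lean2 0 -0.13 0.1 1
lean2 0 -0.13 0.0285 1
lean2 0 -0.095 0.1 1
lean2 0 -0.095 0.0285 1
lean2 0 -0.02 0.1 1
lean2 0 -0.02 0.0285 1
lean2 15 -0.13 0.1 1
lean2 15 -0.13 0.0285 0
lean2 15 -0.095 0.1 1
lean2 15 -0.095 0.0285 1
lean2 15 -0.02 0.1 1
lean2 15 -0.02 0.0285 1
lean2 25 -0.13 0.1 0
lean2 25 -0.13 0.0285 0
lean2 25 -0.095 0.1 0
lean2 25 -0.095 0.0285 0
lean2 25 -0.02 0.1 1
lean2 25 -0.02 0.0285 0
lean2 30 -0.13 0.1 0
lean2 30 -0.13 0.0285 0
lean2 30 -0.095 0.1 0
lean2 30 -0.095 0.0285 0
lean2 30 -0.02 0.1 0
lean2 30 -0.02 0.0285 0
lean2 35 -0.13 0.1 0
lean2 35 -0.13 0.0285 0
lean2 35 -0.095 0.1 0
lean2 35 -0.095 0.0285 0
lean2 35 -0.02 0.1 0
lean2 35 -0.02 0.0285 0
```

```bash
cat > ik.py <<'E'
import io,contextlib
with contextlib.redirect_stdout(io.StringIO()):
    from fit2 import *
from math import sin,cos
def mx(a): c,s=cos(a),sin(a); return np.array([[1,0,0],[0,c,-s],[0,s,c]])
def my(a): c,s=cos(a),sin(a); return np.array([[c,0,s],[0,1,0],[-s,0,c]])
def mz(a): c,s=cos(a),sin(a); return np.array([[c,-s,0],[s,c,0],[0,0,1]])
a1,o1,h_,L2,e_,L3,w4y,w4z,w5x,w5y,w5z=X
def fkf(q):
    R=mz(q[0]); p=R@(a1,o1,h_); R=R@my(q[1]); p=p+R@(0,0,L2); R=R@my(-q[2]); p=p+R@(L3,0,e_)
    R=R@mx(-q[3]); p=p+R@(0,w4y,w4z); R=R@my(-q[4]); p=p+R@(w5x,w5y,w5z); return p,R@mx(-q[5])@G
def ik(pos,R,seed=None,n=14,tol=3e-6):
    rng=np.random.default_rng(1); sols=[]
    def f(q):
        p,Rq=fkf(q); E=Rq.T@R
        return np.r_[p-pos,.2*(Rq-R).ravel()]
    seeds=[np.array(seed)] if seed is not None else [rng.uniform([-.5,-.9,-1,-2.5,-2.2,-3],[1.7,1,.3,1.6,-.2,3]) for _ in range(n)]
    for s in seeds:
        o=least_squares(f,np.clip(s,LO+1e-3,HI-1e-3),bounds=(LO,HI),max_nfev=50)
        if o.cost<tol and not any(np.abs(o.x-t).max()<.05 for t in sols): sols.append(o.x)
    return sols
def tool(az,th,tw):
    # az: heading of the fingers' lean (deg, fixture frame), th lean, tw twist about tool z; tw=0: tool y along left
    from h import lean2,FY
    return lean2(th,FY+np.radians(az))@mz(np.radians(tw))
E
cat > srch.py <<'E'
from ik import *
from h import fw
import time
t=time.time()
for az in (-75,-60,-45,-30,-15,0,15):
  for th in (15,25,35,45):
    row=[]
    for x in (-.085,-.02):
      best=-1
      for tw in (0,-az,):
        R=tool(az,th,tw); tip=fw((x-.008,.002,.0235)); pos=tip-R[:,2]*.022
        for s in ik(pos,R,n=10):
            best=max(best,np.minimum(s-LO,HI-s)[[0,1,2,3,4,5]].min())
      row.append(round(best,2))
    print(az,th,row,round(time.time()-t),flush=True)
E
python3 srch.py
```

```text
-75 15 [np.float64(0.48), np.float64(0.58)] 1
-75 25 [np.float64(0.49), np.float64(0.59)] 2
-75 35 [np.float64(0.52), np.float64(0.61)] 3
-75 45 [np.float64(0.57), np.float64(0.64)] 4
-60 15 [np.float64(0.39), np.float64(0.5)] 5
-60 25 [np.float64(0.36), np.float64(0.45)] 6
-60 35 [np.float64(0.35), np.float64(0.43)] 7
-60 45 [np.float64(0.37), np.float64(0.43)] 8
-45 15 [np.float64(0.3), np.float64(0.41)] 9
-45 25 [np.float64(0.21), np.float64(0.29)] 10
-45 35 [np.float64(0.16), np.float64(0.23)] 11
-45 45 [np.float64(0.15), np.float64(0.21)] 12
-30 15 [np.float64(0.21), np.float64(0.32)] 13
-30 25 [np.float64(0.05), np.float64(0.14)] 14
-30 35 [-1, np.float64(0.06)] 15
-30 45 [-1, np.float64(0.02)] 16
-15 15 [np.float64(0.12), np.float64(0.25)] 16
-15 25 [-1, np.float64(0.02)] 17
-15 35 [-1, -1] 19
-15 45 [-1, -1] 20
0 15 [np.float64(0.05), np.float64(0.19)] 21
0 25 [-1, -1] 22
0 35 [-1, -1] 23
0 45 [-1, -1] 25
15 15 [np.float64(0.0), np.float64(0.18)] 26
15 25 [-1, -1] 27
15 35 [np.float64(0.1), -1] 29
15 45 [-1, np.float64(0.03)] 30
```

```bash
cat > clr.py <<'E'
from ik import *
from h import fw,RF
import itertools
B=np.array(list(itertools.product((-.039,.039),np.linspace(-.0965,.0965,9),np.linspace(-.044,-.25,6))))
Fg=np.array(list(itertools.product((-.0095,.0095),(-.012,.012),(.022,-.04))))
def evalp(az,th,tw,x=-.02):
    R=tool(az,th,tw); Rf=RF.T@R
    fp=Fg@Rf.T; tips=fp[:]
    zmin=fp[:,2].min()
    # place: foremost finger point with z within few mm of lowest region -> at knob front
    T=np.array([0,0,.016-zmin])
    # slice of fingers at z=.0285: sample dense
    g=np.array(list(itertools.product(np.linspace(-.0095,.0095,7),np.linspace(-.012,.012,9),np.linspace(.022,-.04,63))))@Rf.T+T
    sl=g[np.abs(g[:,2]-.0285)<.002]
    if len(sl)==0: return None
    i=sl[:,0].argmax()
    T+= [x-sl[i,0],.002-sl[i,1],0]
    b=B@Rf.T+T
    low=b[b[:,2]<.30]
    # points that are not inside the opening
    bad=low[(np.abs(low[:,1])>.068)|(low[:,2]>.262)]
    mx_=bad[:,0].max() if len(bad) else -9
    return R,T,mx_,low[:,0].max(),b[:,2].min()
if __name__=='__main__':
  out=[]
  for az in range(-75,50,15):
    for th in (10,15,20,25,30,35,40,45):
      for tw in range(-90,91,15):
        r=evalp(az,th,tw)
        if r is None: continue
        R,T,m,m2,zb=r
        if m<-.043 and zb>.03: out.append((m,az,th,tw,m2,zb))
  out.sort(); print(len(out))
  n=0
  for m,az,th,tw,m2,zb in out:
    ok=[]
    for x in (-.09,-.02):
        R,T,*_=evalp(az,th,tw,x)
        best=-1
        for f in (0,180):
            R2=R@mz(np.radians(f))
            for s in ik(fw(T),R2,n=8): best=max(best,np.minimum(s-LO,HI-s).min())
        ok.append(round(float(best),2))
    if min(ok)>.02: print(az,th,tw,'maxx',round(m,3),round(m2,3),'zb',round(zb,3),ok,flush=True)
E
timeout 500 python3 clr.py
```

```text
19
-30 25 -60 maxx -0.044 0.017 zb 0.039 [0.05, 0.14]
```

```bash
python3 - <<'E'
import cv2
a=cv2.imread('pics/w1.png');b=cv2.imread('pics/w2.png')
cv2.imwrite('pics/d1.png',cv2.resize(a[60:260,230:410],None,fx=3,fy=3,interpolation=cv2.INTER_CUBIC))
cv2.imwrite('pics/d2.png',cv2.resize(b[40:260,260:440],None,fx=2.7,fy=2.7,interpolation=cv2.INTER_CUBIC))
E
```

```text
(no output)
```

View pics/d1.png

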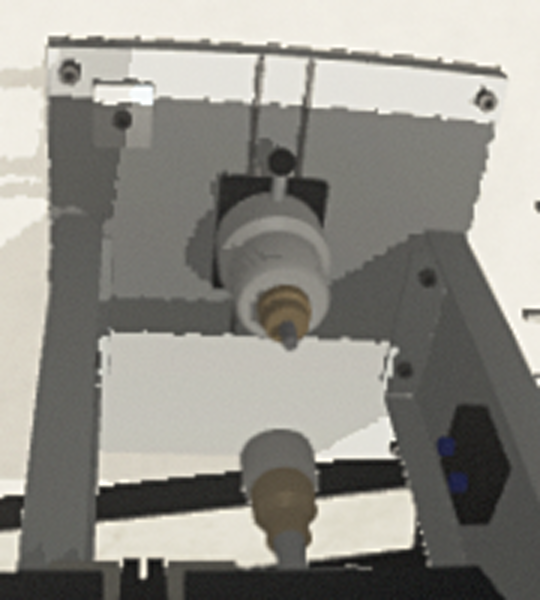

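View pics/d2.png

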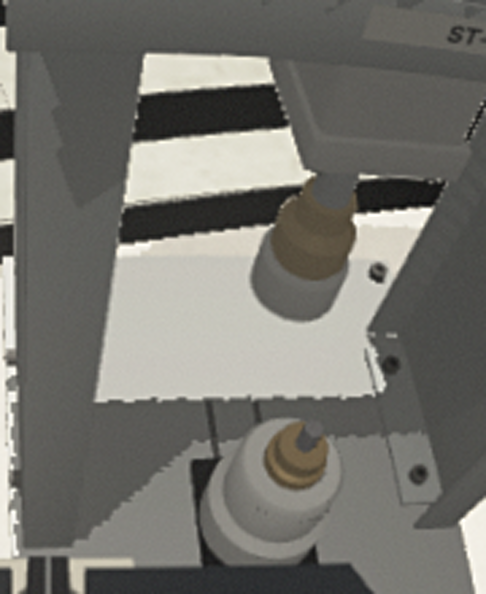

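```bash
cat >> h.py <<'E'
def wray(px,pos,rot):
    m=optics.camera_model('wrist'); K=np.array(m['mtx']);M=np.array(m['mount'])
    u=(np.array(px)-K[:2,2])/K[0,0]; th=np.linalg.norm(u); d=np.r_[np.sin(th)*u/th,np.cos(th)]
    R=Ro.from_euler('xyz',rot).as_matrix()
    return R@M[:3,3]+pos, R@M[:3,:3]@d
def inter(rays):
    A=sum(np.eye(3)-np.outer(d,d)/(d@d) for c,d in rays); b=sum((np.eye(3)-np.outer(d,d)/(d@d))@c for c,d in rays)
    return np.linalg.solve(A,b)
def inF(X): return RF.T@(np.array(X)-np.r_[FX,0])
E
python3 - <<'E'
from h import *
np.set_printoptions(precision=4,suppress=True)
P1=(np.array([.4518,.1669,.3129]),[3.137,.463,3.044]);P2=(np.array([.4758,.3206,.1909]),[3.103,-.748,-.153])
a=lambda x,y:(230+x/3-.3,60+y/3-.3); b=lambda x,y:(260+x/2.7-.3,40+y/2.7-.3)
for nm,p,q in (('pin',(289,338),(313,428)),('rambot',(279,458),(298,297)),('parttop',(285,308),(302,445))):
    X=inter([wray(a(*p),*P1),wray(b(*q),*P2)]); print(nm,inF(X))
c,d=wray(a(282,161),*P1); X=c+d*(.0285-c[2])/d[2]; print('knob',inF(X))
c,d=wray(a(70,72),*P1); X=c+d*(.011-c[2])/d[2]; print('screwR',inF(X))
c,d=wray(a(486,98),*P1); X=c+d*(.011-c[2])/d[2]; print('screwL',inF(X))
for z in (.1,.11,.12,.13,.14): 
    c,d=wray(a(279,458),*P1); X=c+d*(z-c[2])/d[2]; c,d=wray(b(298,297),*P2);Y=c+d*(z-c[2])/d[2]; print(z,inF(X),inF(Y))
E
```

```text
pin [-0.0291  0.0021  0.0984]
rambot [0.015  0.0032 0.1156]
parttop [-0.0294  0.0017  0.0821]
knob [-0.0711  0.0023  0.0285]
screwR [-0.1001 -0.0883  0.011 ]
screwL [-0.1029  0.0927  0.011 ]
0.1 [0.0337 0.0068 0.1   ] [ 0.023 -0.002  0.1  ]
0.11 [0.0242 0.0043 0.11  ] [0.0156 0.0023 0.11  ]
0.12 [0.0147 0.0019 0.12  ] [0.0081 0.0065 0.12  ]
0.13 [ 0.0052 -0.0005  0.13  ] [0.0007 0.0108 0.13  ]
0.14 [-0.0043 -0.003   0.14  ] [-0.0067  0.015   0.14  ]
```

```bash
sed -i 's/^FX=.*/FX=np.array([.5825,.211]); FY=np.radians(-8.2)/' h.py; sed -i 's/\.002-sl/.000-sl/' clr.py
python3 - <<'E'
s=open('clr.py').read().split("if __name__")[0]
s+='''
if __name__=='__main__':
  out=[]
  for az in range(-80,60,10):
    for th in (10,15,20,25,30,35,40,45):
      for tw in range(-90,91,10):
        r=evalp(az,th,tw,-.028)
        if r is None: continue
        R,T,m,m2,zb=r
        if m<-.042 and zb>.025: out.append((m,az,th,tw,m2,zb))
  out.sort(); print(len(out))
  for m,az,th,tw,m2,zb in out:
    ok=[]
    for x in (-.028,-.085):
        R,T,*_=evalp(az,th,tw,x)
        best=-1
        for f in (0,180):
            R2=R@mz(np.radians(f))
            for s in ik(fw(T),R2,n=7):
                mm=np.minimum(s-LO,HI-s).min()
                if mm>best: best=mm;bs=(f,np.round(s,2))
        ok.append(round(float(best),2))
        if best<.03: break
    if min(ok)>.03: print(az,th,tw,'maxx',round(m,3),round(m2,3),'zb',round(zb,3),ok,bs,flush=True)
'''
open('clr.py','w').write(s)
E
timeout 560 python3 clr.py
```

```text
102
-40 30 -70 maxx -0.052 0.007 zb 0.028 [0.19, 0.12] (0, array([ 1.04,  0.4 , -0.9 ,  0.9 , -0.66,  0.09]))
-30 25 -60 maxx -0.052 0.009 zb 0.039 [0.13, 0.06] (0, array([ 0.96,  0.33, -0.96,  1.01, -0.52,  0.04]))
-40 30 -80 maxx -0.044 0.015 zb 0.029 [0.18, 0.12] (0, array([ 1.04,  0.4 , -0.9 ,  0.9 , -0.66,  0.26]))
-30 25 -50 maxx -0.043 -0.002 zb 0.04 [0.14, 0.06] (0, array([ 0.96,  0.34, -0.96,  1.  , -0.52, -0.13]))
```

```bash
cat > clr2.py <<'E'
from clr import *
out=[]
for az in range(-50,5,5):
  for th in range(22,48,3):
    R0=None
    for tw in range(-30,80,10):
        r=evalp(az,th,tw,-.028)
        if r is None: continue
        R,T,m,m2,zb=r
        if m2<-.030 and zb>.02: out.append((m2,az,th,tw,zb))
out.sort(); print(len(out))
seen={}
for m2,az,th,tw,zb in out:
    R,T,*_=evalp(az,th,tw,-.028)
    best=-1
    for f in (0,180):
        for s in ik(fw(T),R@mz(np.radians(f)),n=5):
            mm=np.minimum(s-LO,HI-s).min()
            if mm>best: best=mm;bs=(f,np.round(s,2))
    if best>.02: print(az,th,tw,'maxx',round(m2,3),'zb',round(zb,3),round(best,2),bs,flush=True)
E
timeout 560 python3 clr2.py
```

```text
75
-25 31 -30 maxx -0.031 zb 0.038 0.04 (0, array([ 0.77,  0.38, -0.98,  1.44, -0.53, -0.63]))
```

```bash
sed -i 's/range(-30,80,10)/range(-80,5,8)/; s/range(-50,5,5)/range(-65,5,5)/' clr2.py; timeout 570 python3 clr2.py | sort -k5 | head -60
```

```text
88
-30 34 -32 maxx -0.03 zb 0.032 0.04 (0, array([ 0.81,  0.4 , -0.98,  1.39, -0.6 , -0.67]))
-30 37 -40 maxx -0.031 zb 0.022 0.03 (0, array([ 0.82,  0.42, -0.99,  1.43, -0.65, -0.6 ]))
-35 34 -40 maxx -0.032 zb 0.028 0.1 (0, array([ 0.87,  0.42, -0.92,  1.2 , -0.64, -0.49]))
-35 37 -40 maxx -0.033 zb 0.022 0.08 (0, array([ 0.88,  0.44, -0.94,  1.27, -0.68, -0.57]))
```

```bash
cat > opt.py <<'E'
from ik import *
from h import fw,RF
import itertools,sys
from scipy.optimize import differential_evolution
def grid(xs,ys,zs): return np.array(list(itertools.product(xs,ys,zs)))
BODY=grid(np.linspace(-.039,.039,5),np.linspace(-.0965,.0965,15),np.linspace(-.044,-.16,5))
WR=np.array([(.05*np.cos(a),.05*np.sin(a),z) for a in np.linspace(0,6.28,9)[:-1] for z in np.linspace(-.16,-.30,4)])
CAM=grid((.055,.10),(-.03,.03),(-.11,-.16))
HAND=np.r_[BODY,WR,CAM]
def dbox(p,lo,hi):
    c=(np.array(lo)+hi)/2;h=(np.array(hi)-lo)/2; d=np.abs(p-c)-h
    return np.linalg.norm(np.maximum(d,0),axis=1)+np.minimum(d.max(1),0)
def dcyl(p,x,y,r,z1):
    a=np.hypot(p[:,0]-x,p[:,1]-y)-r; b=p[:,2]-z1
    return np.where((a<0)&(b<0),np.maximum(a,b),np.hypot(np.maximum(a,0),np.maximum(b,0)))
def clear(p,kx):
    n=kx+.049
    ds=[dbox(p,(-.035,.075,0),(.07,.1,.29)),dbox(p,(-.035,-.1,0),(.07,-.075,.29)),dbox(p,(-.035,-.1,.272),(.07,.1,.29)),
        p[:,2]-.011, dcyl(p,n,0,.024,.074),dcyl(p,n,0,.012,.10), dcyl(p,-.194,.122,.016,.047),dcyl(p,-.207,.174,.014,.04)]
    return min(d.min() for d in ds)
def place(az,th,tw,off,kx,zlow=.0155,hw=.008):
    R=tool(az,th,tw); Rf=RF.T@R
    F=grid(np.linspace(-.0095,.0095,5),off+np.linspace(-hw,hw,7),np.linspace(.022,-.03,53))@Rf.T
    T=np.array([0,0,zlow-F[:,2].min()]); g=F+T
    sl=g[np.abs(g[:,2]-.0285)<.0015]
    i=sl[:,0].argmax(); T=T+[kx-sl[i,0],-sl[i,1],0]
    return R,Rf,T
S0=np.array([.85,.4,-.93,1.2,-.6,-.5])
def ev(v,kx):
    az,th,tw,off=v
    try: R,Rf,T=place(az,th,tw,off,kx)
    except ValueError: return -1,-1,None,None,None
    c=clear(HAND@Rf.T+T,kx)
    pos=fw(T)
    def f(q):
        p,Rq=fkf(q); return np.r_[p-pos,.2*(Rq-R).ravel()]
    best=(-1,None)
    for s in (S0,):
        o=least_squares(f,s,bounds=(LO,HI),max_nfev=25)
        err=np.sqrt(2*o.cost)
        mm=np.minimum(o.x-LO,HI-o.x).min() if err<.003 else -err*10
        if mm>best[0]: best=(mm,o.x)
    return c,best[0],best[1],R,pos
def obj(v,kx):
    try: R,Rf,T=place(*v,kx)
    except ValueError: return 1
    c=clear(HAND@Rf.T+T,kx)
    if c<-.01: return -c
    c,m,*_=ev(v,kx)
    return -min(c,m*.15,.03)
if __name__=='__main__':
    kx=float(sys.argv[1])
    r=differential_evolution(obj,[(-75,20),(5,48),(-100,40),(-.03,.03)],args=(kx,),maxiter=25,popsize=10,seed=1,polish=False,workers=-1,updating='deferred')
    c,m,q,R,pos=ev(r.x,kx); print(kx,np.round(r.x,3),'clear',round(c,4),'margin',round(m,3),np.round(q,2),flush=True)
E
nproc; (timeout 570 python3 opt.py -.028 2>&1 | tail -5)
```

```text
4
-0.028 [ -8.777  23.027 -98.198  -0.028] clear 0.0077 margin 0.05 [ 0.56  0.32 -0.97  1.53 -0.3   0.94]
```

```bash
cat > br.py <<'E'
from opt import *
from multiprocessing import Pool
def job(a):
    az,th,kx=a
    R,Rf,T=place(az,th,az,0,kx)
    c=clear(HAND@Rf.T+T,kx)
    o=[]
    for f in (0,180):
      for s in ik(fw(T),R@mz(np.radians(f)),n=60):
        o.append((np.minimum(s-LO,HI-s).min(),f,np.round(s,2)))
    o.sort(key=lambda t:-t[0])
    return a,c,o[:3]
if __name__=='__main__':
    with Pool(4) as P:
        for a,c,o in P.imap(job,[(az,th,kx) for az in (-20,0,20,40,60) for th in (30,37,45) for kx in (-.08,-.028)]):
            print(a,'clear',round(c,3))
            for t in o: print('    ',round(t[0],2),t[1],t[2])
E
timeout 570 python3 br.py
```

```text
(-20, 30, -0.08) clear 0.027
(-20, 30, -0.028) clear -0.005
     0.0 0 [ 0.67  0.36 -1.02  1.62 -0.48 -0.81]
     0.0 180 [ 0.67  0.36 -1.02  1.62 -0.48  2.33]
(-20, 37, -0.08) clear 0.017
(-20, 37, -0.028) clear 0.001
(-20, 45, -0.08) clear 0.01
(-20, 45, -0.028) clear 0.008
(0, 30, -0.08) clear 0.038
(0, 30, -0.028) clear -0.001
(0, 37, -0.08) clear 0.033
(0, 37, -0.028) clear 0.009
(0, 45, -0.08) clear 0.025
(0, 45, -0.028) clear 0.019
(20, 30, -0.08) clear 0.028
(20, 30, -0.028) clear -0.005
(20, 37, -0.08) clear 0.022
(20, 37, -0.028) clear 0.001
(20, 45, -0.08) clear 0.01
(20, 45, -0.028) clear 0.008
     0.08 0 [-0.09  0.39 -0.94 -2.74 -0.55 -2.06]
     0.08 180 [-0.09  0.39 -0.94 -2.74 -0.55  1.08]
(40, 30, -0.08) clear 0.01
(40, 30, -0.028) clear -0.007
(40, 37, -0.08) clear 0.009
(40, 37, -0.028) clear -0.012
(40, 45, -0.08) clear -0.005
     0.33 180 [ 0.07  0.26 -0.69 -1.83 -0.35 -0.06]
     0.0 0 [ 0.09  0.25 -0.68 -1.8  -0.33  3.03]
(40, 45, -0.028) clear -0.005
     0.3 180 [ 0.13  0.29 -0.57 -1.67 -0.3  -0.29]
     0.18 0 [ 0.13  0.29 -0.57 -1.67 -0.3   2.85]
(60, 30, -0.08) clear -0.003
     0.28 0 [ 0.57  0.23 -0.61 -0.64 -0.28  1.43]
     0.28 180 [ 0.57  0.23 -0.61 -0.64 -0.28 -1.71]
(60, 30, -0.028) clear -0.012
     0.35 0 [ 0.48  0.29 -0.51 -0.64 -0.35  1.51]
     0.35 180 [ 0.48  0.29 -0.51 -0.64 -0.35 -1.64]
(60, 37, -0.08) clear 0.002
     0.37 0 [ 0.36  0.24 -0.55 -1.03 -0.37  1.97]
     0.37 180 [ 0.36  0.24 -0.55 -1.03 -0.37 -1.17]
(60, 37, -0.028) clear -0.012
     0.41 0 [ 0.32  0.3  -0.47 -0.98 -0.41  1.95]
     0.41 180 [ 0.32  0.3  -0.47 -0.98 -0.41 -1.19]
(60, 45, -0.08) clear -0.013
     0.46 0 [ 0.09  0.3  -0.56 -1.4  -0.55  2.54]
     0.46 180 [ 0.09  0.3  -0.56 -1.4  -0.55 -0.61]
(60, 45, -0.028) clear -0.013
     0.55 0 [ 0.1   0.35 -0.47 -1.33 -0.55  2.45]
     0.55 180 [ 0.1   0.35 -0.47 -1.33 -0.55 -0.69]
```

```bash
cat > opt2.py <<'E'
import opt; from opt import *
SE=[np.array([-.09,.39,-.94,-2.74,-.55,-2.06]),np.array([.13,.29,-.57,-1.67,-.3,2.6]),np.array([-.09,.39,-.94,-2.74,-.55,1.08]),np.array([.13,.29,-.57,-1.67,-.3,-.29])]
def ev2(v,kx,seeds=SE):
    R,Rf,T=place(*v,kx); pos=fw(T)
    c=clear(HAND@Rf.T+T,kx); best=(-1,None)
    def f(q):
        p,Rq=fkf(q); return np.r_[p-pos,.2*(Rq-R).ravel()]
    for s in seeds:
        o=least_squares(f,np.clip(s,LO+.01,HI-.01),bounds=(LO,HI),max_nfev=25); err=np.sqrt(2*o.cost)
        mm=np.minimum(o.x-LO,HI-o.x).min() if err<.003 else -err*10
        if mm>best[0]: best=(mm,o.x)
    return c,best[0],best[1],R,T
def obj2(v,kx):
    try:
        R,Rf,T=place(*v,kx)
        c=clear(HAND@Rf.T+T,kx)
        if c<-.01: return -c
        c,m,*_=ev2(v,kx)
        return -min(c,m*.1,.03)
    except ValueError: return 1
if __name__=='__main__':
  for fl in (0,180):
   for kx in (-.026,-.08):
    r=differential_evolution(obj2,[(0,60),(30,68),(fl-30,fl+70),(-.012,.012)],args=(kx,),maxiter=14,popsize=8,seed=1,polish=False,workers=-1,updating='deferred')
    c,m,q,R,pos=ev2(r.x,kx); print(fl,kx,np.round(r.x,3),'clear',round(c,4),'margin',round(m,3),np.round(q,2),flush=True)
E
timeout 575 python3 opt2.py
```

```text
0 -0.026 [17.773 40.899 23.261  0.011] clear 0.0087 margin 0.153 [-0.04  0.32 -0.87 -2.74 -0.35 -2.2 ]
0 -0.08 [31.619 43.19   5.715  0.004] clear 0.0248 margin 0.269 [ 0.04  0.25 -0.75 -2.1  -0.29 -2.42]
180 -0.026 [ 14.022  37.314 208.406   0.008] clear 0.0127 margin 0.169 [-0.05  0.3  -0.85 -2.76 -0.24  0.82]
180 -0.08 [ 28.095  42.174 187.483   0.008] clear 0.0254 margin 0.255 [ 0.03  0.24 -0.76 -2.15 -0.26  0.71]
```

```bash
cat > cand.py <<'E'
from opt2 import *
from multiprocessing import Pool
def job(v):
    o=[]
    s=SE
    for kx in (-.025,-.04,-.06,-.08,-.095):
        try: c,m,q,*_=ev2(v,kx,s)
        except ValueError: return v,None
        o.append((c,m,q))
    return v,o
if __name__=='__main__':
    V=[(az,th,180+tw,off) for az in (14,18,22,26) for th in (38,42,46,50) for tw in (az-6,az,az+8,az+14) for off in (0,.006)]
    with Pool(4) as P: R=P.map(job,V)
    R=[(min(min(c,.1*m) for c,m,q in o),v,o) for v,o in R if o]
    R.sort(key=lambda t:-t[0])
    for s,v,o in R[:8]: print(round(s,4),v,[(round(c,3),round(m,2)) for c,m,q in o],np.round(o[0][2],2),np.round(o[-1][2],2))
E
timeout 575 python3 cand.py
```

```text
0.0028 (22, 42, 216, 0) [(np.float64(0.003), np.float64(0.26)), (np.float64(0.003), np.float64(0.21)), (np.float64(0.003), np.float64(0.14)), (np.float64(0.003), np.float64(0.07)), (np.float64(0.003), np.float64(0.03))] [-0.02  0.3  -0.75 -2.4  -0.26  0.42] [-0.09  0.3  -0.99 -2.64 -0.47  0.74]
0.0027 (22, 42, 210, 0) [(np.float64(0.007), np.float64(0.27)), (np.float64(0.007), np.float64(0.2)), (np.float64(0.007), np.float64(0.14)), (np.float64(0.007), np.float64(0.07)), (np.float64(0.007), np.float64(0.03))] [-0.03  0.3  -0.75 -2.42 -0.27  0.54] [-0.09  0.3  -0.99 -2.65 -0.48  0.85]
0.0025 (22, 42, 210, 0.006) [(np.float64(0.005), np.float64(0.26)), (np.float64(0.005), np.float64(0.2)), (np.float64(0.005), np.float64(0.13)), (np.float64(0.005), np.float64(0.07)), (np.float64(0.005), np.float64(0.02))] [-0.04  0.31 -0.76 -2.4  -0.27  0.53] [-0.11  0.3  -1.   -2.63 -0.49  0.85]
0.0018 (26, 42, 214, 0.006) [(np.float64(0.002), np.float64(0.1)), (np.float64(0.002), np.float64(0.11)), (np.float64(0.002), np.float64(0.24)), (np.float64(0.002), np.float64(0.19)), (np.float64(0.002), np.flo
[... 564 characters left out ...]
06)), (np.float64(0.012), np.float64(0.02))] [-0.04  0.31 -0.77 -2.45 -0.29  0.72] [-0.09  0.31 -1.   -2.66 -0.49  1.01]
0.0004 (22, 42, 216, 0.006) [(np.float64(0.0), np.float64(0.26)), (np.float64(0.0), np.float64(0.2)), (np.float64(0.0), np.float64(0.13)), (np.float64(0.0), np.float64(0.07)), (np.float64(0.0), np.float64(0.02))] [-0.04  0.31 -0.76 -2.4  -0.28  0.43] [-0.11  0.3  -1.   -2.62 -0.49  0.74]
0.0 (26, 46, 206, 0) [(np.float64(0.001), np.float64(0.2)), (np.float64(0.003), np.float64(0.15)), (np.float64(0.003), np.float64(0.09)), (np.float64(0.003), np.float64(0.03)), (np.float64(0.003), np.float64(0.0))] [-0.1   0.36 -0.82 -2.46 -0.47  0.78] [-0.15  0.37 -1.02 -2.58 -0.64  0.98]
```

```bash
sed -i 's/p\[:,2\]-.011, dcyl/np.where(p[:,0]>-.12,p[:,2]-.011,p[:,2]), dcyl/' opt.py
cat > cand2.py <<'E'
from cand import *
if __name__=='__main__':
    V=[(az,th,180+tw,off) for az in (18,20,22,24,26,28) for th in (38,40,42,44) for tw in (az-4,az,az+6,az+10) for off in (0,.006)]
    with Pool(4) as P: R=P.map(job,V)
    R=[(min(min(c,.07*m) for c,m,q in o),v,o) for v,o in R if o]
    R.sort(key=lambda t:-t[0])
    for s,v,o in R[:14]: print(round(s,4),v,[(round(float(c),3),round(float(m),2)) for c,m,q in o],np.round(o[0][2],2),np.round(o[-1][2],2))
E
timeout 575 python3 cand2.py
```

```text
0.0051 (24, 42, 210, 0) [(0.006, 0.13), (0.007, 0.25), (0.018, 0.19), (0.018, 0.12), (0.018, 0.07)] [ 0.11  0.28 -0.63 -2.1  -0.13  0.13] [-0.07  0.28 -0.95 -2.56 -0.43  0.77]
0.0048 (24, 42, 210, 0.006) [(0.005, 0.15), (0.005, 0.25), (0.016, 0.19), (0.016, 0.12), (0.016, 0.07)] [ 0.09  0.28 -0.64 -2.11 -0.15  0.16] [-0.09  0.29 -0.95 -2.54 -0.44  0.77]
0.0048 (26, 42, 212, 0) [(0.005, 0.11), (0.005, 0.12), (0.016, 0.23), (0.016, 0.19), (0.016, 0.13)] [ 0.15  0.27 -0.61 -1.98 -0.11 -0.03] [-0.05  0.26 -0.89 -2.43 -0.36  0.6 ]
0.0041 (24, 42, 214, 0) [(0.004, 0.13), (0.015, 0.23), (0.015, 0.2), (0.015, 0.13), (0.015, 0.08)] [ 0.11  0.27 -0.63 -2.07 -0.13  0.04] [-0.08  0.28 -0.94 -2.53 -0.42  0.68]
0.0034 (20, 40, 206, 0.006) [(0.007, 0.14), (0.011, 0.19), (0.022, 0.17), (0.022, 0.1), (0.022, 0.05)] [ 0.03  0.28 -0.69 -2.3  -0.14  0.41] [-0.08  0.27 -0.97 -2.65 -0.39  0.88]
0.0033 (26, 42, 212, 0.006) [(0.003, 0.11), (0.003, 0.11), (0.014, 0.25), (0.014, 0.19), (0.014, 0.13)] [ 0.16  0.27 -0.6  -1.93 -0.11 -0.08] [-0.06  0.27 -0.89 -2.41 -0.37  0.6 ]
0.0032 (20, 40, 206, 0) [(0.007, 0
[... 676 characters left out ...]
(22, 42, 212, 0) [(0.005, 0.26), (0.016, 0.2), (0.016, 0.14), (0.016, 0.07), (0.016, 0.03)] [-0.03  0.3  -0.76 -2.42 -0.27  0.51] [-0.09  0.3  -0.99 -2.65 -0.48  0.82]
0.0018 (24, 42, 214, 0.006) [(0.002, 0.12), (0.013, 0.24), (0.013, 0.2), (0.013, 0.13), (0.013, 0.08)] [ 0.11  0.27 -0.63 -2.04 -0.12 -0.  ] [-0.1   0.28 -0.94 -2.52 -0.43  0.68]
0.0017 (22, 42, 212, 0.006) [(0.003, 0.26), (0.014, 0.2), (0.014, 0.13), (0.014, 0.07), (0.014, 0.02)] [-0.04  0.31 -0.76 -2.4  -0.28  0.5 ] [-0.11  0.3  -1.   -2.63 -0.49  0.82]
0.0015 (22, 42, 208, 0) [(0.007, 0.25), (0.008, 0.2), (0.019, 0.13), (0.019, 0.07), (0.019, 0.02)] [-0.03  0.31 -0.77 -2.46 -0.28  0.62] [-0.08  0.3  -1.   -2.67 -0.49  0.9 ]
```

```bash
cat > path.py <<'E'
from opt2 import *
np.set_printoptions(precision=3,suppress=True)
q=np.array([.45,-.05,-.35,0,-1.25,-2.1])
def tipw(x,y,z,R): return fw((x,y,z))-R[:,2]*.022
W=[(0,0,180,-.13,0,.28),(60,15,240,-.13,0,.25),(60,30,240,-.13,0,.22),(60,45,240,-.12,0,.2),(50,45,230,-.12,0,.18),(40,45,225,-.11,0,.16),(30,43,215,-.11,0,.14),(24,42,210,-.1,0,.12),(22,41,210,-.1,0,.08),(22,41,210,-.098,0,.0225),(22,41,210,-.09,0,.0225),(22,41,210,-.033,0,.0225)]
for w in W:
    R=tool(*w[:3]); pos=tipw(*w[3:],R)
    def f(q):
        p,Rq=fkf(q); return np.r_[p-pos,.2*(Rq-R).ravel()]
    o=least_squares(f,np.clip(q,LO+.01,HI-.01),bounds=(LO,HI)); print(w,o.x,'err',round(float(np.sqrt(2*o.cost)),4),'pos',pos); q=o.x
R,Rf,T=place(22,41,210,0,-.08); print('TCP in fixture rel to knob front',T-[-.08,0,0]); print('tip',T-[-.08,0,0]+Rf[:,2]*.022)
from h import plan,lean2
plan((.45,.20,.33),tool(0,0,0))
E
python3 path.py
```

```text
(0, 0, 180, -0.13, 0, 0.28) [ 0.854  0.048 -0.265  0.    -1.258 -2.568] err 0.0 pos [0.454 0.23  0.302]
(60, 15, 240, -0.13, 0, 0.25) [ 0.84  -0.087 -0.474 -0.021 -0.923 -2.544] err 0.0 pos [0.45  0.225 0.271]
(60, 30, 240, -0.13, 0, 0.22) [ 0.816 -0.186 -0.677 -0.083 -0.56  -2.471] err 0.0 pos [0.447 0.221 0.239]
(60, 45, 240, -0.12, 0, 0.2) [ 0.583 -0.172 -0.649 -0.609 -0.402 -1.816] err 0.0 pos [0.454 0.216 0.216]
(50, 45, 230, -0.12, 0, 0.18) [ 0.783 -0.178 -0.862 -0.267 -0.092 -2.215] err 0.0196 pos [0.452 0.218 0.196]
(40, 45, 225, -0.11, 0, 0.16) [ 0.592 -0.09  -0.726 -0.872 -0.087 -1.514] err 0.0415 pos [0.46  0.218 0.176]
(30, 43, 215, -0.11, 0, 0.14) [ 0.262 -0.038 -0.731 -1.922 -0.036 -0.181] err 0.0487 pos [0.46  0.221 0.156]
(24, 42, 210, -0.1, 0, 0.12) [ 0.119 -0.    -0.803 -2.378 -0.047  0.396] err 0.033 pos [0.469 0.221 0.136]
(22, 41, 210, -0.1, 0, 0.08) [ 0.097  0.08  -0.801 -2.348 -0.087  0.361] err 0.0163 pos [0.47  0.222 0.097]
(22, 41, 210, -0.098, 0, 0.0225) [ 0.253  0.189 -0.679 -1.959 -0.    -0.145] err 0.0047 pos [0.471 0.222 0.039]
(22, 41, 210, -0.09, 0, 0.0225) [ 0.25   0.199 -0.667 -1.951 -0.    -0.151] err 0.0037 pos [0.479 0.22  0.039]
(22, 41, 210, -0.033, 0, 0.0225) [ 0.067  0.278 -0.664 -2.204 -0.139  0.246] err 0.0011 pos [0.536 0.212 0.039]
TCP in fixture rel to knob front [-0.021 -0.006  0.04 ]
tip [-0.008 -0.     0.024]
shift [ 0.089  0.127 -0.102] turn [  2.39 -42.85  -1.34] t 5.95 q [ 1.09  0.13 -1.02  1.36 -0.74 -0.89] F [-0.5  0.1 -0.3] pos [0.476 0.32  0.191] w 0.0004
```

```bash
cat > jp.py <<'E'
from opt2 import *
from h import inF
np.set_printoptions(precision=3,suppress=True)
v=(22,41,210,0)
sol={}
for kx in (-.095,-.085,-.03):
    c,m,q,R,T=ev2(v,kx); sol[kx]=q; print(kx,c,m,q,fw(T))
def show(q):
    p,R=fkf(q); F=RF.T@R; T=inF(p); h=HAND@F.T+T
    print(q,'p',p,'tipF',T+F[:,2]*.022,'z',F[:,2],'clr',round(clear(h,-.08),3))
qt=sol[-.085]
# back-off at target: lower q2 lifts
for q0,q1 in ((np.array([.4,0,-.35,0,-1.25,-2.1]),qt-[0,.3,0,0,0,0]),(qt-[0,.3,0,0,0,0],qt)):
    for t in np.linspace(0,1,7): show(q0+(q1-q0)*t)
    print()
E
python3 jp.py
```

```text
-0.095 0.019519388589979043 0.06570358014295974 [-0.075  0.271 -0.954 -2.591 -0.399  0.774] [0.467 0.222 0.04 ]
-0.085 0.019519388589979043 0.0986522626529458 [-0.066  0.272 -0.921 -2.562 -0.37   0.734] [0.477 0.22  0.04 ]
-0.03 0.008519388589979044 0.13850845484651794 [ 0.068  0.271 -0.671 -2.204 -0.139  0.245] [0.531 0.212 0.04 ]
[ 0.4   0.   -0.35  0.   -1.25 -2.1 ] p [ 0.467 -0.01   0.287] tipF [-0.083 -0.236  0.265] z [-0.025 -0.015 -1.   ] clr 0.055
[ 0.322 -0.005 -0.445 -0.427 -1.103 -1.628] p [0.395 0.089 0.197] tipF [-0.171 -0.14   0.177] z [-0.111  0.358 -0.927] clr 0.099
[ 0.245 -0.009 -0.54  -0.854 -0.957 -1.155] p [0.361 0.193 0.166] tipF [-0.217 -0.035  0.149] z [-0.025  0.655 -0.755] clr 0.12
[ 0.167 -0.014 -0.636 -1.281 -0.81  -0.683] p [0.374 0.27  0.171] tipF [-0.21   0.046  0.159] z [ 0.207  0.795 -0.57 ] clr 0.112
[ 0.089 -0.019 -0.731 -1.708 -0.664 -0.211] p [0.42  0.299 0.188] tipF [-0.163  0.081  0.178] z [ 0.493  0.744 -0.451] clr 0.098
[ 0.011 -0.024 -0.826 -2.135 -0.517  0.262] p [0.472 0.277 0.195] tipF [-0.103  0.061  0.185] z [ 0.72   0.535 -0.441] clr 0.
[... 334 characters left out ...]
[-0.062  0.002  0.146] z [ 0.775  0.259 -0.577] clr 0.048
[-0.066  0.072 -0.921 -2.562 -0.37   0.734] p [0.501 0.219 0.134] tipF [-0.065  0.002  0.121] z [ 0.745  0.256 -0.615] clr 0.05
[-0.066  0.122 -0.921 -2.562 -0.37   0.734] p [0.497 0.219 0.11 ] tipF [-0.07   0.001  0.096] z [ 0.714  0.254 -0.653] clr 0.053
[-0.066  0.172 -0.921 -2.562 -0.37   0.734] p [0.491 0.219 0.087] tipF [-0.077  0.001  0.072] z [ 0.68   0.251 -0.689] clr 0.057
[-0.066  0.222 -0.921 -2.562 -0.37   0.734] p [0.485 0.22  0.063] tipF [-0.084  0.     0.047] z [ 0.645  0.249 -0.723] clr 0.039
[-0.066  0.272 -0.921 -2.562 -0.37   0.734] p [0.477 0.22  0.04 ] tipF [-0.093 -0.     0.024] z [ 0.608  0.246 -0.755] clr 0.02
```

```bash
cat >> jp.py <<'E'
print('----')
qc=np.array([1.09,.13,-1.02,1.36,-.74,-.89]);qu=np.array([.4,-.05,-.4,0,-1.22,-2.1])
for t in np.linspace(0,1,9): show(qc+(qu-qc)*t)
E
python3 jp.py | sed -n '/----/,$p'
cat > rows.py <<'E'
import sys,json
from ik import *
from h import arm
np.set_printoptions(precision=3,suppress=True)
def rows(qpath,grip=0):
    s=arm.get_state(); R0=Ro.from_euler('xyz',s['ee_rot']).as_matrix(); p0=s['eef_pos']
    for q in qpath:
        p,R=fkf(q); d=R0.T@(p-p0); w=Ro.from_matrix(R0.T@R).as_rotvec(degrees=True)
        print('[%.3f,%.3f,%.3f,%.1f,%.1f,%.1f,%g],'%(*d,*w,grip))
    print('now t',s['t'],'q',np.round(s['q'],2),'p',np.round(p0,3),'F',np.round(s['force'],1))
def cur(): return np.array(arm.get_state()['q'])
def seg(q0,q1,n,a=0,b=1): return [q0+(q1-q0)*t for t in np.linspace(a,b,n+1)[1:]]
E
python3 - <<'E'
from rows import *
rows(seg(cur(),np.array([.4,-.05,-.4,0,-1.22,-2.1]),16)[:8])
E
```

```text
----
[ 1.09  0.13 -1.02  1.36 -0.74 -0.89] p [0.477 0.318 0.193] tipF [-0.105  0.089  0.177] z [ 0.679 -0.055 -0.732] clr 0.086
[ 1.004  0.108 -0.943  1.19  -0.8   -1.041] p [0.525 0.249 0.225] tipF [-0.048  0.026  0.209] z [ 0.654 -0.169 -0.737] clr 0.005
[ 0.918  0.085 -0.865  1.02  -0.86  -1.192] p [0.551 0.175 0.249] tipF [-0.013 -0.045  0.232] z [ 0.591 -0.266 -0.761] clr -0.009
[ 0.831  0.062 -0.788  0.85  -0.92  -1.344] p [0.557 0.106 0.264] tipF [ 0.001 -0.115  0.246] z [ 0.498 -0.331 -0.802] clr -0.002
[ 0.745  0.04  -0.71   0.68  -0.98  -1.495] p [0.546 0.047 0.272] tipF [-0.004 -0.175  0.253] z [ 0.385 -0.355 -0.852] clr 0.014
[ 0.659  0.018 -0.633  0.51  -1.04  -1.646] p [0.524 0.004 0.274] tipF [-0.022 -0.22   0.254] z [ 0.266 -0.33  -0.906] clr 0.049
[ 0.573 -0.005 -0.555  0.34  -1.1   -1.797] p [ 0.497 -0.02   0.275] tipF [-0.048 -0.247  0.254] z [ 0.155 -0.259 -0.953] clr 0.059
[ 0.486 -0.027 -0.478  0.17  -1.16  -1.949] p [ 0.471 -0.027  0.277] tipF [-0.075 -0.255  0.256] z [ 0.064 -0.145 -0.987] clr 0.059
[ 0.4  -0.05 -0.4   0.   -1.22 -2.1 ] p [ 0.449 -0.018  0.285] tipF [-0.1   -0.246  0.263] z [ 0.001  0.    -1.   ] clr 0.068
[0.039,0.027,0.008,-3.4,0.1,11.6,0],
[0.069,0.059,0.017,-6.7,0.2,23.1,0],
[0.094,0.093,0.023,-10.1,0.3,34.5,0],
[0.113,0.128,0.028,-13.6,0.5,45.8,0],
[0.126,0.162,0.030,-17.1,0.7,57.0,0],
[0.134,0.196,0.031,-20.7,0.9,68.0,0],
[0.138,0.228,0.029,-24.3,1.0,78.9,0],
[0.138,0.256,0.027,-28.1,1.1,89.6,0],
now t 5.95 q [ 1.09  0.13 -1.02  1.36 -0.74 -0.89] p [0.476 0.32  0.191] F [-0.5  0.1 -0.3]
```

```bash
cat >> jp.py <<'E'
print('====')
qa=np.array([1.3,-.2,-.9,.8,-.95,-.3]);qb=np.array([.9,-.25,-.6,.2,-1.2,-1.3])
for a,b in ((qc,qa),(qa,qb),(qb,qu)):
  print()
  for t in np.linspace(0,1,6): show(a+(b-a)*t)
E
python3 jp.py | sed -n '/====/,$p'
python3 - <<'E'
from rows import *
rows(seg(cur(),np.array([1.3,-.2,-.9,.8,-.95,-.3]),7))
E
```

```text
====

[ 1.09  0.13 -1.02  1.36 -0.74 -0.89] p [0.477 0.318 0.193] tipF [-0.105  0.089  0.177] z [ 0.679 -0.055 -0.732] clr 0.086
[ 1.132  0.064 -0.996  1.248 -0.782 -0.772] p [0.475 0.307 0.229] tipF [-0.105  0.078  0.213] z [ 0.684 -0.049 -0.728] clr 0.086
[ 1.174 -0.002 -0.972  1.136 -0.824 -0.654] p [0.469 0.293 0.259] tipF [-0.11   0.064  0.243] z [ 0.677 -0.042 -0.735] clr 0.094
[ 1.216 -0.068 -0.948  1.024 -0.866 -0.536] p [0.458 0.278 0.282] tipF [-0.119  0.048  0.266] z [ 0.659 -0.032 -0.752] clr 0.11
[ 1.258 -0.134 -0.924  0.912 -0.908 -0.418] p [0.443 0.263 0.299] tipF [-0.132  0.031  0.282] z [ 0.63  -0.016 -0.777] clr 0.128
[ 1.3  -0.2  -0.9   0.8  -0.95 -0.3 ] p [0.424 0.249 0.31 ] tipF [-0.149  0.015  0.292] z [ 0.589  0.005 -0.808] clr 0.142

[ 1.3  -0.2  -0.9   0.8  -0.95 -0.3 ] p [0.424 0.249 0.31 ] tipF [-0.149  0.015  0.292] z [ 0.589  0.005 -0.808] clr 0.142
[ 1.22 -0.21 -0.84  0.68 -1.   -0.5 ] p [0.434 0.202 0.313] tipF [-0.134 -0.031  0.294] z [ 0.528 -0.059 -0.847] clr 0.118
[ 1.14 -0.22 -0.78  0.56 -1.05 -0.7 ] p [0.433 0.161 0.313] tipF [-0.131 -0.073  0.293
[... 827 characters left out ...]
78 ] p [0.426 0.028 0.297] tipF [-0.128 -0.205  0.275] z [ 0.058 -0.048 -0.997] clr 0.108
[ 0.5   -0.09  -0.44   0.04  -1.216 -1.94 ] p [0.437 0.006 0.291] tipF [-0.114 -0.224  0.269] z [ 0.027 -0.027 -0.999] clr 0.085
[ 0.4  -0.05 -0.4   0.   -1.22 -2.1 ] p [ 0.449 -0.018  0.285] tipF [-0.1   -0.246  0.263] z [ 0.001  0.    -1.   ] clr 0.068
[0.022,0.007,-0.021,0.2,0.3,-0.3,0],
[0.036,0.018,-0.038,0.4,0.2,-0.7,0],
[0.047,0.030,-0.055,0.6,-0.4,-1.2,0],
[0.053,0.043,-0.071,1.0,-1.4,-1.9,0],
[0.056,0.056,-0.085,1.5,-2.8,-2.7,0],
[0.055,0.070,-0.099,2.2,-4.5,-3.7,0],
[0.051,0.083,-0.111,3.2,-6.7,-5.0,0],
now t 5.95 q [ 1.09  0.13 -1.02  1.36 -0.74 -0.89] p [0.476 0.32  0.191] F [-0.5  0.1 -0.3]
```

Call:
jog_arm([
  [[0.022, 0.007, -0.021, 0.2, 0.3, -0.3, 0], [0.036, 0.018, -0.038, 0.4, 0.2, -0.7, 0], [0.047, 0.03, -0.055, 0.6, -0.4, -1.2, 0], [0.053, 0.043, -0.071, 1.0, -1.4, -1.9, 0], [0.056, 0.056, -0.085, 1.5, -2.8, -2.7, 0], [0.055, 0.07, -0.1, 2.2, -4.5, -3.7, 0], [0.051, 0.083, -0.11, 3.2, -6.7, -5.0, 0], [0.051, 0.083, -0.11, 3.2, -6.7, -5.0, 0]],
])

```text
t: 6.75
eef_pos: [0.4237, 0.2475, 0.3108]
ee_rot: [3.097, -0.626, -0.051]
force: [-0.4, 1.1, -0.2]
width: 0.0003
```

```bash
python3 - <<'E'
from rows import *
rows(seg(cur(),np.array([.9,-.25,-.6,.2,-1.2,-1.3]),9))
E
```

```text
[0.009,0.025,0.003,-2.2,-2.1,11.9,0],
[0.013,0.049,0.006,-4.6,-4.1,23.6,0],
[0.014,0.072,0.008,-7.1,-6.0,35.3,0],
[0.013,0.094,0.009,-9.8,-7.8,46.8,0],
[0.009,0.113,0.009,-12.5,-9.5,58.2,0],
[0.003,0.130,0.007,-15.5,-11.2,69.4,0],
[-0.004,0.144,0.004,-18.7,-12.8,80.4,0],
[-0.011,0.155,-0.001,-22.0,-14.5,91.2,0],
[-0.020,0.163,-0.006,-25.6,-16.1,101.8,0],
now t 6.75 q [ 1.3  -0.21 -0.89  0.79 -0.95 -0.29] p [0.424 0.248 0.311] F [-0.4  1.1 -0.2]
```

Call:
jog_arm([
  [[0.007, 0.017, 0.002, -1.5, -1.4, 8, 0], [0.01, 0.034, 0.004, -3, -2.8, 16, 0], [0.013, 0.05, 0.006, -4.7, -4.2, 24, 0], [0.014, 0.065, 0.007, -6.4, -5.5, 32, 0], [0.014, 0.08, 0.008, -8.2, -6.7, 40, 0], [0.013, 0.096, 0.009, -10, -8, 48, 0], [0.01, 0.11, 0.009, -12, -9.2, 56, 0], [0.006, 0.122, 0.008, -14, -10.3, 63, 0]],
])

```text
t: 7.55
eef_pos: [0.4237, 0.1243, 0.3121]
ee_rot: [-2.87, -0.275, -1.257]
force: [-0.1, -0.7, -0.0]
width: 0.0002
```

```bash
python3 - <<'E'
from rows import *
rows(seg(cur(),np.array([.4,-.05,-.4,0,-1.22,-2.1]),8))
rows(seg(cur(),np.array([.55,-.1,-.5,-.2,-1.15,-1.7]),8))
for q in seg(cur(),np.array([.55,-.1,-.5,-.2,-1.15,-1.7]),4): print(q,fkf(q)[0],fkf(q)[1][:,2])
E
```

```text
[0.020,0.004,0.007,-3.2,-0.3,14.6,0],
[0.039,0.009,0.015,-6.4,-0.2,29.3,0],
[0.056,0.015,0.023,-9.6,0.1,43.9,0],
[0.072,0.020,0.031,-12.7,0.7,58.4,0],
[0.087,0.025,0.038,-15.9,1.5,72.9,0],
[0.102,0.030,0.045,-19.0,2.6,87.4,0],
[0.116,0.034,0.051,-22.3,4.0,101.7,0],
[0.130,0.036,0.057,-25.7,5.5,115.9,0],
now t 7.55 q [ 1.06 -0.23 -0.71  0.43 -1.11 -0.9 ] p [0.424 0.124 0.312] F [-0.1 -0.7 -0. ]
[0.009,0.014,0.012,-3.9,-1.6,11.3,0],
[0.015,0.029,0.025,-7.9,-3.0,22.6,0],
[0.017,0.044,0.035,-11.9,-4.2,33.9,0],
[0.018,0.056,0.044,-15.9,-5.2,45.2,0],
[0.015,0.067,0.052,-20.0,-6.1,56.5,0],
[0.011,0.075,0.058,-24.2,-6.9,67.6,0],
[0.005,0.080,0.062,-28.6,-7.7,78.6,0],
[-0.001,0.082,0.065,-33.2,-8.3,89.6,0],
now t 7.55 q [ 1.06 -0.23 -0.71  0.43 -1.11 -0.9 ] p [0.424 0.124 0.312] F [-0.1 -0.7 -0. ]
[ 0.929 -0.2   -0.658  0.273 -1.12  -1.101] [0.41  0.096 0.286] [ 0.199 -0.139 -0.97 ]
[ 0.803 -0.167 -0.605  0.115 -1.13  -1.301] [0.393 0.08  0.261] [ 0.078 -0.069 -0.995]
[ 0.676 -0.133 -0.553 -0.042 -1.14  -1.5  ] [0.379 0.077 0.242] [-0.015  0.037 -0.999]
[ 0.55 -0.1  -0.5  -0.2  -1.15 -1.7 ] [0.372 0.085 0.23 ] [-0.071  0.169 -0.983]
```

```bash
cat > show.py <<'E'
from opt2 import *
from h import inF,arm
np.set_printoptions(precision=3,suppress=True)
def show(q):
    p,R=fkf(q); F=RF.T@R; T=inF(p); h=HAND@F.T+T
    print(q,'p',p,'tipF',T+F[:,2]*.022,'z',F[:,2],'clr',round(clear(h,-.08),3))
E
python3 - <<'E'
from show import *
q=np.array(arm.get_state()['q'])
c,m,qt,R,T=ev2((22,41,210,0),-.093); print(qt)
qg=qt-[0,.3,0,0,0,0]
for t in np.linspace(0,1,13): show(q+(qg-q)*t)
E
```

```text
[-0.073  0.271 -0.948 -2.585 -0.394  0.766]
[ 1.056 -0.233 -0.71   0.43  -1.11  -0.901] p [0.424 0.125 0.314] tipF [-0.137 -0.11   0.294] z [ 0.356 -0.117 -0.927] clr 0.1
[ 0.962 -0.216 -0.73   0.179 -1.051 -0.762] p [0.369 0.103 0.236] tipF [-0.193 -0.139  0.214] z [ 0.144 -0.058 -0.988] clr 0.071
[ 0.867 -0.199 -0.75  -0.072 -0.991 -0.623] p [0.308 0.102 0.176] tipF [-0.257 -0.145  0.154] z [-0.035  0.057 -0.998] clr 0.126
[ 0.773 -0.182 -0.77  -0.323 -0.931 -0.484] p [0.252 0.123 0.135] tipF [-0.317 -0.13   0.113] z [-0.157  0.215 -0.964] clr 0.158
[ 0.679 -0.165 -0.79  -0.575 -0.871 -0.345] p [0.21  0.16  0.111] tipF [-0.366 -0.095  0.091] z [-0.205  0.39  -0.897] clr 0.119
[ 0.585 -0.148 -0.809 -0.826 -0.812 -0.207] p [0.189 0.206 0.102] tipF [-0.393 -0.049  0.084] z [-0.175  0.559 -0.811] clr 0.097
[ 0.491 -0.131 -0.829 -1.077 -0.752 -0.068] p [0.19  0.254 0.105] tipF [-0.396  0.002  0.089] z [-0.073  0.693 -0.717] clr 0.09
[ 0.397 -0.114 -0.849 -1.329 -0.692  0.071] p [0.215 0.295 0.116] tipF [-0.374  0.047  0.103] z [ 0.083  0.772 -0.63 ] clr 0.092
[ 0.303 -0.097 -0.869 -1.58  -0.632  0.21 ] p [0.259 0.321 0.132] tipF [-0.33  0.08  0.12] z [ 0.27   0.784 -0.559] clr 0.101
[ 0.209 -0.08  -0.888 -1.831 -0.573  0.349] p [0.317 0.328 0.149] tipF [-0.269  0.094  0.138] z [ 0.459  0.727 -0.511] clr 0.113
[ 0.115 -0.063 -0.908 -2.083 -0.513  0.488] p [0.381 0.312 0.164] tipF [-0.2    0.085  0.153] z [ 0.624  0.607 -0.492] clr 0.124
[ 0.021 -0.046 -0.928 -2.334 -0.453  0.627] p [0.444 0.275 0.174] tipF [-0.13   0.054  0.163] z [ 0.742  0.444 -0.502] clr 0.091
[-0.073 -0.029 -0.948 -2.585 -0.394  0.766] p [0.498 0.219 0.18 ] tipF [-0.067  0.002  0.168] z [ 0.803  0.259 -0.537] clr 0.055
```

```bash
cat > via.py <<'E'
from show import *
V=[np.array([.6,-.1,-.42,0,-1.2,-1.0]),np.array([.25,-.03,-.48,-1.0,-.9,-.5]),np.array([.05,-.03,-.8,-2.0,-.55,.3]),np.array([-.073,-.029,-.948,-2.585,-.394,.766])]
E
python3 - <<'E'
from via import *
from rows import rows,seg
q=np.array(arm.get_state()['q']); q00=q
for v in V:
    print()
    for t in np.linspace(0,1,5)[1:]: show(q+(v-q)*t)
    q=v
rows(seg(q00,V[0],8))
E
```

```text
[ 0.942 -0.2   -0.638  0.323 -1.133 -0.926] p [0.426 0.103 0.308] tipF [-0.134 -0.132  0.287] z [ 0.263 -0.117 -0.958] clr 0.082
[ 0.828 -0.167 -0.565  0.215 -1.155 -0.951] p [0.428 0.087 0.302] tipF [-0.131 -0.147  0.28 ] z [ 0.175 -0.09  -0.98 ] clr 0.069
[ 0.714 -0.133 -0.493  0.108 -1.178 -0.975] p [0.431 0.075 0.298] tipF [-0.128 -0.157  0.276] z [ 0.098 -0.038 -0.994] clr 0.065
[ 0.6  -0.1  -0.42  0.   -1.2  -1.  ] p [0.437 0.067 0.296] tipF [-0.122 -0.162  0.274] z [ 0.037  0.034 -0.999] clr 0.071

[ 0.512 -0.083 -0.435 -0.25  -1.125 -0.875] p [0.405 0.107 0.246] tipF [-0.162 -0.123  0.225] z [-0.055  0.24  -0.969] clr 0.037
[ 0.425 -0.065 -0.45  -0.5   -1.05  -0.75 ] p [0.388 0.156 0.217] tipF [-0.187 -0.072  0.197] z [-0.076  0.445 -0.892] clr 0.043
[ 0.338 -0.048 -0.465 -0.75  -0.975 -0.625] p [0.389 0.206 0.207] tipF [-0.191 -0.018  0.19 ] z [-0.024  0.624 -0.781] clr 0.051
[ 0.25 -0.03 -0.48 -1.   -0.9  -0.5 ] p [0.412 0.249 0.213] tipF [-0.172  0.03   0.199] z [ 0.094  0.753 -0.651] clr 0.047

[ 0.2   -0.03  -0.56  -1.25  -0.812 -0.3  ] p [0.409 0.284 0.207] tipF [-0.177
[... 648 characters left out ...]
 0.181] z [ 0.764  0.445 -0.466] clr 0.059
[-0.042 -0.029 -0.911 -2.439 -0.433  0.649] p [0.49  0.243 0.187] tipF [-0.079  0.026  0.176] z [ 0.793  0.353 -0.497] clr 0.056
[-0.073 -0.029 -0.948 -2.585 -0.394  0.766] p [0.498 0.219 0.18 ] tipF [-0.067  0.002  0.168] z [ 0.803  0.26  -0.536] clr 0.056
[0.010,0.003,0.003,-2.6,-1.1,5.5,0],
[0.019,0.007,0.008,-5.1,-2.3,11.0,0],
[0.027,0.010,0.013,-7.5,-3.5,16.5,0],
[0.033,0.013,0.017,-9.8,-4.9,21.9,0],
[0.039,0.014,0.021,-12.0,-6.3,27.2,0],
[0.044,0.015,0.024,-14.1,-7.8,32.6,0],
[0.048,0.014,0.026,-16.1,-9.5,37.8,0],
[0.052,0.013,0.029,-18.0,-11.2,43.1,0],
now t 7.55 q [ 1.06 -0.23 -0.71  0.43 -1.11 -0.9 ] p [0.424 0.124 0.312] F [-0.1 -0.7 -0. ]
```

Good: a clear, reachable path. I'll follow it step by step.

Call:
jog_arm([
  [[0.01, 0.003, 0.003, -2.6, -1.1, 5.5, 0], [0.019, 0.007, 0.008, -5.1, -2.3, 11, 0], [0.027, 0.01, 0.013, -7.5, -3.5, 16.5, 0], [0.033, 0.013, 0.017, -9.8, -4.9, 22, 0], [0.039, 0.014, 0.021, -12, -6.3, 27, 0], [0.044, 0.015, 0.024, -14, -7.8, 32.5, 0], [0.048, 0.014, 0.026, -16, -9.5, 38, 0], [0.052, 0.013, 0.029, -18, -11.2, 43, 0]],
])

```text
t: 8.35
eef_pos: [0.4374, 0.0668, 0.2958]
ee_rot: [-3.116, 0.043, -1.975]
force: [-0.4, -0.4, -0.5]
width: 0.0003
```

```bash
python3 - <<'E'
from via import *
from rows import rows,seg
rows(seg(np.array(arm.get_state()['q']),V[1],8))
E
```

```text
[-0.010,0.024,0.027,-4.5,-4.8,1.7,0],
[-0.023,0.046,0.050,-8.5,-9.9,3.7,0],
[-0.040,0.066,0.067,-11.7,-15.3,6.0,0],
[-0.060,0.083,0.079,-14.2,-21.0,8.8,0],
[-0.082,0.095,0.087,-16.1,-26.8,11.8,0],
[-0.106,0.101,0.090,-17.3,-32.6,15.3,0],
[-0.130,0.102,0.090,-17.8,-38.4,19.0,0],
[-0.154,0.097,0.087,-17.6,-44.1,23.1,0],
now t 8.35 q [ 0.6  -0.1  -0.42 -0.   -1.2  -1.  ] p [0.437 0.067 0.296] F [-0.4 -0.4 -0.5]
```

Call:
jog_arm([
  [[-0.01, 0.024, 0.027, -4.5, -4.8, 1.7, 0], [-0.023, 0.046, 0.05, -8.5, -9.9, 3.7, 0], [-0.04, 0.066, 0.067, -11.7, -15.3, 6, 0], [-0.06, 0.083, 0.079, -14.2, -21, 8.8, 0], [-0.082, 0.095, 0.087, -16, -26.8, 11.8, 0], [-0.106, 0.101, 0.09, -17.3, -32.6, 15.3, 0], [-0.13, 0.102, 0.09, -17.8, -38.4, 19, 0], [-0.154, 0.097, 0.087, -17.6, -44, 23, 0]],
])

```text
t: 9.15
eef_pos: [0.4126, 0.2494, 0.2126]
ee_rot: [2.591, 0.703, -2.599]
force: [-1.4, 0.1, -0.9]
width: 0.0007
```

```bash
python3 - <<'E'
from via import *
from rows import rows,seg
rows(seg(np.array(arm.get_state()['q']),V[2],8))
E
```

```text
[0.002,0.015,0.024,0.5,-4.9,1.4,0],
[-0.003,0.022,0.035,1.8,-9.5,2.9,0],
[-0.009,0.025,0.044,3.8,-13.9,4.7,0],
[-0.015,0.024,0.050,6.6,-17.9,6.6,0],
[-0.021,0.019,0.053,9.9,-21.4,8.8,0],
[-0.026,0.012,0.055,13.7,-24.4,11.2,0],
[-0.029,0.001,0.054,17.9,-26.7,13.8,0],
[-0.029,-0.012,0.051,22.3,-28.4,16.6,0],
now t 9.15 q [ 0.27 -0.02 -0.49 -1.02 -0.87 -0.49] p [0.413 0.249 0.213] F [-1.4  0.1 -0.9]
```

```bash
python3 - <<'E'
from show import *
s=arm.get_state(); print(s['q'],s['eef_pos'],s['ee_rot'],fkf(s['q'])[0])
l="D.append((%s,%s,%s))\n"%([round(float(x),5) for x in s['q']],[round(float(x),5) for x in s['eef_pos']],[round(float(x),5) for x in s['ee_rot']])
l+="D.append(([.6,-.1,-.42,0,-1.2,-1.0],[.4374,.0668,.2958],[-3.116,.043,-1.975]))\nD.append(([1.3,-.21,-.89,.79,-.95,-.29],[.4237,.2475,.3108],[3.097,-.626,-.051]))\n"
open('kin.py','a').write(l)
E
python3 fit2.py
```

```text
[ 0.267 -0.022 -0.494 -1.018 -0.875 -0.489] [0.413 0.249 0.213] [ 2.591  0.703 -2.599] [0.408 0.257 0.205]
4.616997887175778e-05 [ 0.0072 -0.0005  0.1985  0.6018 -0.0028  0.4636 -0.1457  0.0007  0.3532
 -0.0457 -0.0056]
[[ 0.0005 -0.0009  0.0007 -0.      0.     -0.    ]
 [-0.0012  0.0001 -0.0008  0.0002 -0.0027  0.0004]
 [-0.0002 -0.0009 -0.0007 -0.0013 -0.0022 -0.0005]
 [-0.0004 -0.0019  0.001  -0.0002  0.0001 -0.0012]
 [-0.0012 -0.     -0.0041  0.0019  0.0005  0.0019]
 [ 0.0003  0.0013  0.0007  0.0002 -0.0006  0.0014]
 [ 0.0001 -0.0013 -0.0008  0.0011  0.0021  0.0007]
 [ 0.0003  0.0005  0.0001 -0.     -0.     -0.    ]
 [ 0.0001  0.0001  0.0006 -0.0005 -0.      0.0014]
 [-0.0004  0.0022  0.0033 -0.0026  0.0006 -0.001 ]]
```

```bash
python3 - <<'E'
from via import *
from rows import rows,seg
for v in ((22,41,210,0),(25,41,210,0)):
  for kx in (-.1,-.093,-.085,-.06,-.04,-.03,-.02):
    c,m,q,R,T=ev2(v,kx); print(v,kx,round(c,3),round(m,3),q,fw(T))
q=np.array(arm.get_state()['q'])
for t in np.linspace(0,1,5): show(q+(V[2]-q)*t)
rows(seg(q,V[2],8))
E
```

```text
(22, 41, 210, 0) -0.1 0.02 0.003 [-0.043  0.308 -1.017 -2.736 -0.484  0.901] [0.462 0.222 0.04 ]
(22, 41, 210, 0) -0.093 0.02 0.023 [-0.041  0.309 -0.997 -2.723 -0.466  0.885] [0.469 0.221 0.04 ]
(22, 41, 210, 0) -0.085 0.02 0.046 [-0.04   0.31  -0.974 -2.707 -0.446  0.865] [0.477 0.22  0.04 ]
(22, 41, 210, 0) -0.06 0.02 0.121 [-0.032  0.316 -0.899 -2.649 -0.383  0.794] [0.502 0.217 0.04 ]
(22, 41, 210, 0) -0.04 0.02 0.186 [-0.021  0.322 -0.834 -2.589 -0.33   0.719] [0.521 0.214 0.04 ]
(22, 41, 210, 0) -0.03 0.009 0.221 [-0.013  0.325 -0.799 -2.552 -0.301  0.672] [0.531 0.212 0.04 ]
(22, 41, 210, 0) -0.02 0.003 0.26 [-0.002  0.328 -0.76  -2.505 -0.268  0.613] [0.541 0.211 0.04 ]
(25, 41, 210, 0) -0.1 0.02 0.064 [-0.024  0.294 -0.956 -2.618 -0.421  0.805] [0.463 0.229 0.04 ]
(25, 41, 210, 0) -0.093 0.02 0.086 [-0.02   0.295 -0.934 -2.599 -0.402  0.781] [0.47  0.228 0.04 ]
(25, 41, 210, 0) -0.085 0.02 0.112 [-0.015  0.297 -0.908 -2.576 -0.38   0.75 ] [0.478 0.227 0.04 ]
(25, 41, 210, 0) -0.06 0.02 0.2 [ 0.008  0.301 -0.82  -2.484 -0.307  0.631] [0.503 0.223 0.04 ]
(25, 41, 210, 0) -0.0
[... 617 characters left out ...]
075  0.197] z [ 0.371  0.799 -0.473] clr 0.076
[ 0.104 -0.028 -0.723 -1.754 -0.631  0.103] p [0.437 0.29  0.206] tipF [-0.143  0.074  0.196] z [ 0.526  0.731 -0.435] clr 0.071
[ 0.05 -0.03 -0.8  -2.   -0.55  0.3 ] p [0.455 0.274 0.199] tipF [-0.121  0.057  0.19 ] z [ 0.658  0.613 -0.437] clr 0.063
[-0.003,0.009,0.013,0.5,-4.9,1.4,0],
[-0.008,0.015,0.023,1.8,-9.5,2.9,0],
[-0.013,0.017,0.031,3.8,-13.9,4.7,0],
[-0.019,0.015,0.036,6.6,-17.9,6.6,0],
[-0.024,0.010,0.039,9.9,-21.4,8.8,0],
[-0.028,0.002,0.040,13.7,-24.4,11.2,0],
[-0.029,-0.009,0.038,17.9,-26.7,13.8,0],
[-0.028,-0.022,0.035,22.3,-28.4,16.6,0],
now t 9.15 q [ 0.27 -0.02 -0.49 -1.02 -0.87 -0.49] p [0.413 0.249 0.213] F [-1.4  0.1 -0.9]
```

Call:
jog_arm([
  [[-0.003, 0.009, 0.013, 0.5, -4.9, 1.4, 0], [-0.008, 0.015, 0.023, 1.8, -9.5, 2.9, 0], [-0.013, 0.017, 0.031, 3.8, -13.9, 4.7, 0], [-0.019, 0.015, 0.036, 6.6, -17.9, 6.6, 0], [-0.024, 0.01, 0.039, 9.9, -21.4, 8.8, 0], [-0.028, 0.002, 0.04, 13.7, -24.4, 11.2, 0], [-0.029, -0.009, 0.038, 17.9, -26.7, 13.8, 0], [-0.028, -0.022, 0.035, 22.3, -28.4, 16.6, 0]],
])

```text
t: 9.95
eef_pos: [0.4539, 0.2731, 0.1984]
ee_rot: [2.403, 0.937, 2.899]
force: [-0.6, 0.6, -0.5]
width: 0.0008
```

```bash
python3 - <<'E'
from via import *
from rows import rows,seg
s=arm.get_state(); print(fkf(s['q'])[0]-s['eef_pos'],s['q'])
q=np.array(s['q'])
qt=ev2((25,41,210,0),-.1)[2]; qg=qt-[0,.3,0,0,0,0]; print(qt)
for t in np.linspace(0,1,5): show(q+(qg-q)*t)
for t in np.linspace(0,1,7): show(qg+(qt-qg)*t)
rows(seg(q,qg,6))
E
```

```text
[0.002 0.002 0.003] [ 0.061 -0.034 -0.793 -1.999 -0.535  0.286]
[-0.024  0.294 -0.956 -2.618 -0.421  0.805]
[ 0.061 -0.034 -0.793 -1.999 -0.535  0.286] p [0.456 0.275 0.201] tipF [-0.12   0.059  0.191] z [ 0.66   0.611 -0.438] clr 0.062
[ 0.04  -0.027 -0.834 -2.153 -0.506  0.416] p [0.465 0.27  0.199] tipF [-0.109  0.054  0.189] z [ 0.711  0.544 -0.447] clr 0.061
[ 0.019 -0.02  -0.875 -2.308 -0.478  0.545] p [0.475 0.261 0.195] tipF [-0.097  0.044  0.184] z [ 0.751  0.468 -0.467] clr 0.059
[-0.002 -0.013 -0.915 -2.463 -0.45   0.675] p [0.483 0.247 0.189] tipF [-0.086  0.029  0.178] z [ 0.777  0.386 -0.497] clr 0.059
[-0.024 -0.006 -0.956 -2.618 -0.421  0.805] p [0.49  0.228 0.18 ] tipF [-0.077  0.01   0.168] z [ 0.788  0.301 -0.537] clr 0.059
[-0.024 -0.006 -0.956 -2.618 -0.421  0.805] p [0.49  0.228 0.18 ] tipF [-0.077  0.01   0.168] z [ 0.788  0.301 -0.537] clr 0.059
[-0.024  0.044 -0.956 -2.618 -0.421  0.805] p [0.488 0.228 0.156] tipF [-0.079  0.01   0.144] z [ 0.761  0.297 -0.577] clr 0.059
[-0.024  0.094 -0.956 -2.618 -0.421  0.805] p [0.485 0.228 0.133] tipF [-0.082  0.01   0.
[... 177 characters left out ...]
 0.194 -0.956 -2.618 -0.421  0.805] p [0.477 0.229 0.086] tipF [-0.093  0.009  0.071] z [ 0.666  0.286 -0.689] clr 0.059
[-0.024  0.244 -0.956 -2.618 -0.421  0.805] p [0.47  0.229 0.063] tipF [-0.1    0.008  0.047] z [ 0.631  0.282 -0.723] clr 0.039
[-0.024  0.294 -0.956 -2.618 -0.421  0.805] p [0.463 0.229 0.04 ] tipF [-0.108  0.007  0.024] z [ 0.595  0.277 -0.755] clr 0.02
[-0.006,-0.003,0.005,3.0,-1.2,1.3,0],
[-0.008,-0.010,0.008,6.2,-2.0,2.7,0],
[-0.011,-0.019,0.011,9.5,-2.6,4.0,0],
[-0.012,-0.030,0.012,13.0,-2.8,5.4,0],
[-0.013,-0.043,0.012,16.5,-2.7,6.7,0],
[-0.012,-0.058,0.012,20.0,-2.3,8.1,0],
now t 9.95 q [ 0.06 -0.03 -0.79 -2.   -0.53  0.29] p [0.454 0.273 0.198] F [-0.6  0.6 -0.5]
```

Call:
jog_arm([
  [[-0.006, -0.003, 0.005, 3, -1.2, 1.3, 0], [-0.008, -0.01, 0.008, 6.2, -2, 2.7, 0], [-0.011, -0.019, 0.011, 9.5, -2.6, 4, 0], [-0.012, -0.03, 0.012, 13, -2.8, 5.4, 0], [-0.013, -0.043, 0.012, 16.5, -2.7, 6.7, 0], [-0.012, -0.058, 0.012, 20, -2.3, 8, 0], [-0.012, -0.058, 0.012, 20, -2.3, 8, 0]],
])

```text
t: 10.65
eef_pos: [0.4896, 0.2277, 0.1787]
ee_rot: [2.579, 0.881, 2.677]
force: [0.8, -0.6, 0.2]
width: 0.0005
```

```bash
python3 - <<'E'
from via import *
from rows import rows,seg
from h import snap
s=arm.get_state(); print(fkf(s['q'])[0]-s['eef_pos'],s['q'])
for v in ((25,41,210),(25,41,205),(25,41,214)): print(v,(RF.T@tool(*v)).round(3).tolist())
q=np.array(s['q']); qt=ev2((25,41,210,0),-.1)[2]
rows(seg(q,q*0+qt-[0,.1,0,0,0,0],6))
snap('wrist','w3.png'); snap('side','s3.png')
E
```

```text
[0.005 0.001 0.004] [-0.016 -0.008 -0.939 -2.611 -0.4    0.79 ]
(25, 41, 210) [[-0.804, -0.024, 0.595], [0.177, 0.944, 0.277], [-0.568, 0.328, -0.755]]
(25, 41, 205) [[-0.799, -0.094, 0.595], [0.094, 0.956, 0.277], [-0.595, 0.277, -0.755]]
(25, 41, 214) [[-0.803, 0.032, 0.595], [0.242, 0.93, 0.277], [-0.544, 0.367, -0.755]]
[0.008,-0.003,0.009,0.5,1.8,0.4,0],
[0.022,-0.009,0.016,1.0,3.6,0.7,0],
[0.036,-0.015,0.023,1.5,5.4,1.1,0],
[0.050,-0.020,0.029,2.0,7.1,1.5,0],
[0.065,-0.026,0.035,2.5,8.9,1.9,0],
[0.079,-0.031,0.039,3.0,10.7,2.3,0],
now t 10.65 q [-0.02 -0.01 -0.94 -2.61 -0.4   0.79] p [0.49  0.228 0.179] F [ 0.8 -0.6  0.2]
```

View pics/w3.png

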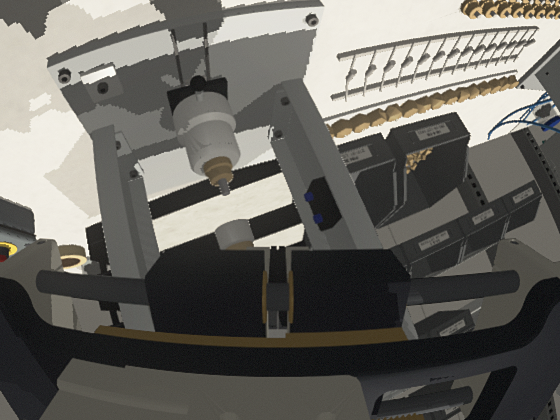

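View pics/s3.png

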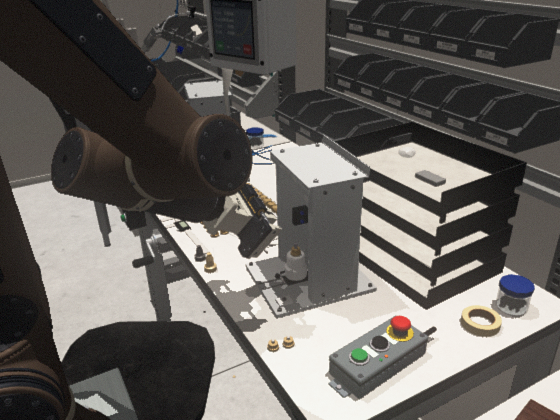

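Call:
jog_arm([
  [[0.008, -0.003, 0.009, 0.5, 1.8, 0.4, 0], [0.022, -0.009, 0.016, 1, 3.6, 0.7, 0], [0.036, -0.015, 0.023, 1.5, 5.4, 1.1, 0], [0.05, -0.02, 0.029, 2, 7, 1.5, 0], [0.065, -0.026, 0.035, 2.5, 9, 1.9, 0], [0.079, -0.031, 0.039, 3, 10.7, 2.3, 0], [0.079, -0.031, 0.039, 3, 10.7, 2.3, 0]],
])

```text
t: 11.45
eef_pos: [0.4761, 0.2292, 0.085]
ee_rot: [2.689, 0.697, 2.76]
force: [0.3, 0.8, -0.1]
width: 0.0007
```

```bash
cat > push.py <<'E'
from via import *
from h import plan,snap,FX
np.set_printoptions(precision=4,suppress=True)
def edge2tcp(e,R): # front edge middle at fixture coords e
    return fw(e)-R@np.array([-.0095,0,.022])
def edge():
    s=arm.get_state(); R=Ro.from_euler('xyz',s['ee_rot']).as_matrix()
    return inF(s['eef_pos']+R@np.array([-.0095,0,.022])), RF.T@np.array(s['force']), RF.T@R
E
python3 - <<'E'
from push import *
e,f,R=edge(); print(e,f); print(R)
R=tool(25,41,210)
plan(edge2tcp((-.1,0,.05),R),R)
plan(edge2tcp((-.1,0,.0305),R),R)
snap('wrist','w4.png')
E
```

```text
[-0.0862  0.0074  0.076 ] [ 0.2161  0.8525 -0.1217]
[[-0.7453 -0.0608  0.6639]
 [ 0.1808  0.9401  0.289 ]
 [-0.6417  0.3355 -0.6897]]
shift [ 0.0235 -0.014   0.0059] turn [1.71 5.22 1.33] t 11.45 q [-0.01  0.18 -0.92 -2.58 -0.38  0.75] F [ 0.3  0.8 -0.1] pos [0.4761 0.2292 0.085 ] w 0.0007
shift [ 0.036  -0.0205  0.0193] turn [1.71 5.22 1.33] t 11.45 q [-0.01  0.18 -0.92 -2.58 -0.38  0.75] F [ 0.3  0.8 -0.1] pos [0.4761 0.2292 0.085 ] w 0.0007
```

View pics/w4.png

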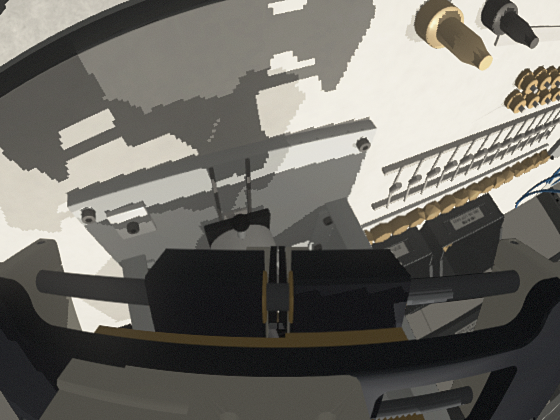

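Call:
jog_arm([
  [[0.008, -0.005, 0.002, 0.6, 1.8, 0.4, 0], [0.016, -0.01, 0.004, 1.2, 3.6, 0.9, 0], [0.0235, -0.014, 0.006, 1.7, 5.2, 1.3, 0], [0.028, -0.016, 0.01, 1.7, 5.2, 1.3, 0], [0.033, -0.019, 0.016, 1.7, 5.2, 1.3, 0], [0.036, -0.0205, 0.019, 1.7, 5.2, 1.3, 0], [0.036, -0.0205, 0.019, 1.7, 5.2, 1.3, 0]],
])

```text
t: 12.2
eef_pos: [0.4619, 0.2235, 0.0422]
ee_rot: [2.731, 0.605, 2.781]
force: [-0.4, -0.5, 0.4]
width: 0.0005
```

```bash
python3 - <<'E'
from push import *
e,f,R=edge(); print(e,f)
R=tool(25,41,210)
plan(edge2tcp((-.075,0,.0305),R),R)
snap('side','s5.png');
import cv2
b=cv2.imread('pics/s5.png'); cv2.imwrite('pics/s5c.png',cv2.resize(b[200:330,200:380],None,fx=4,fy=4,interpolation=cv2.INTER_CUBIC))
snap('wrist','w5.png'); b=cv2.imread('pics/w5.png'); cv2.imwrite('pics/w5c.png',cv2.resize(b[140:360,150:420],None,fx=2.5,fy=2.5,interpolation=cv2.INTER_CUBIC))
E
```

```text
[-0.1004 -0.0004  0.031 ] [-0.2989 -0.5626  0.4258]
shift [-0.02   -0.0004  0.0156] turn [-0.01  0.06 -0.03] t 12.2 q [-0.01  0.26 -0.91 -2.54 -0.35  0.7 ] F [-0.4 -0.5  0.4] pos [0.4619 0.2235 0.0422] w 0.0005
```

View pics/s5c.png

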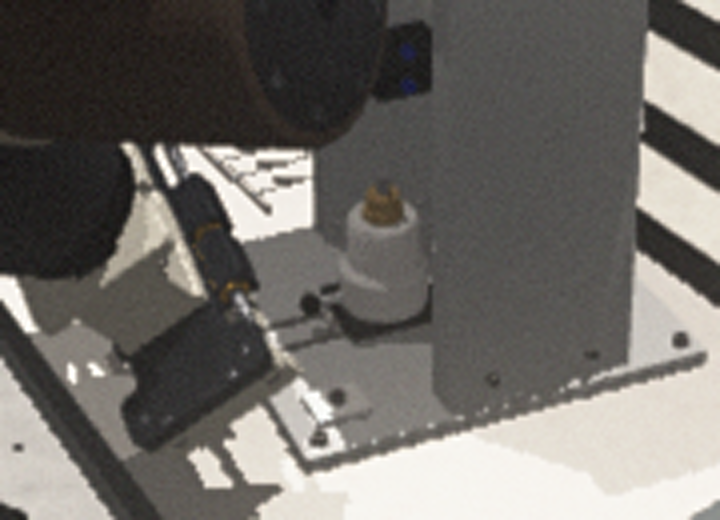

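View pics/w5c.png

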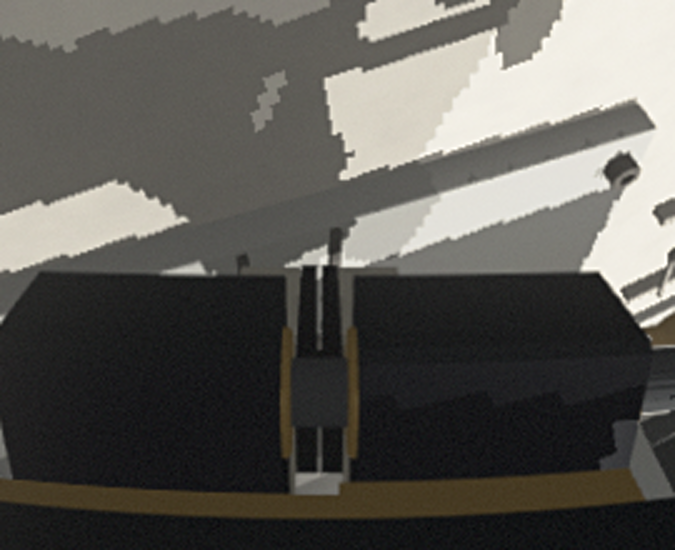

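```bash
cat > va.py <<'E'
from push import *
def parts(p,kx):
    n=kx+.049
    return dict(wallL=dbox(p,(-.035,.075,0),(.07,.1,.29)).min(),wallR=dbox(p,(-.035,-.1,0),(.07,-.075,.29)).min(),top=dbox(p,(-.035,-.1,.272),(.07,.1,.29)).min(),
      plate=dbox(p,(-.115,-.1,0),(.115,.1,.010)).min(),bench=p[:,2].min(),nest=dcyl(p,n,0,.024,.074).min(),part=dcyl(p,n,0,.012,.1).min(),pb=dcyl(p,-.194,.122,.016,.047).min())
def report(v,kx,z=.0305,hand=HAND):
    R=tool(*v); Rf=RF.T@R; T=inF(edge2tcp((kx,0,z),R)); 
    pos=fw(T); best=-1;bq=None
    for s in SE:
        o=least_squares(lambda q:np.r_[fkf(q)[0]-pos,.2*(fkf(q)[1]-R).ravel()],s,bounds=(LO,HI)); e=np.sqrt(2*o.cost); m=np.minimum(o.x-LO,HI-o.x).min()
        if e<.002 and m>best: best=m;bq=o.x
    print(v,kx,{k:round(float(x)*1000,1) for k,x in parts(hand@Rf.T+T,kx).items()},'m',round(float(best),2),bq)
E
python3 - <<'E'
from va import *
for v in ((25,41,210),(25,41,205),(22,41,205),(22,41,200),(18,40,200),(18,38,200),(14,38,200)):
  for kx in (-.079,-.05,-.028): report(v,kx)
E
```

```text
(25, 41, 210) -0.079 {'wallL': 62.3, 'wallR': 57.6, 'top': 137.6, 'plate': 33.1, 'bench': 21.1, 'nest': 50.0, 'part': 53.6, 'pb': 52.8} m 0.15 [-0.0112  0.2847 -0.8718 -2.5106 -0.3399  0.6768]
(25, 41, 210) -0.05 {'wallL': 33.7, 'wallR': 28.6, 'top': 114.8, 'plate': 15.6, 'bench': 21.1, 'nest': 50.0, 'part': 53.6, 'pb': 70.1} m 0.24 [ 0.0345  0.2897 -0.7571 -2.3669 -0.2423  0.4845]
(25, 41, 210) -0.028 {'wallL': 13.1, 'wallR': 6.7, 'top': 97.4, 'plate': 11.1, 'bench': 21.1, 'nest': 50.0, 'part': 53.6, 'pb': 87.1} m 0.1 [ 0.1524  0.287  -0.623  -2.0848 -0.105   0.0992]
(25, 41, 205) -0.079 {'wallL': 68.9, 'wallR': 51.9, 'top': 144.1, 'plate': 32.5, 'bench': 24.7, 'nest': 50.1, 'part': 54.5, 'pb': 47.4} m 0.15 [-0.013   0.285  -0.8717 -2.5076 -0.3404  0.7627]
(25, 41, 205) -0.05 {'wallL': 39.9, 'wallR': 22.9, 'top': 121.1, 'plate': 16.4, 'bench': 24.7, 'nest': 50.1, 'part': 54.5, 'pb': 63.8} m 0.24 [ 0.0331  0.2899 -0.757  -2.3641 -0.2429  0.5701]
(25, 41, 205) -0.028 {'wallL': 18.2, 'wallR': 0.9, 'top': 105.4, 'plate': 15.9, 'bench': 24.7, 'nest': 50.1, 'part': 54.5, 'pb': 80.4} m 0.1
[... 2188 characters left out ...]
{'wallL': 11.0, 'wallR': 4.9, 'top': 99.6, 'plate': 24.2, 'bench': 34.1, 'nest': 48.8, 'part': 52.3, 'pb': 80.9} m 0.21 [ 0.0157  0.3089 -0.7959 -2.6754 -0.2136  0.8875]
(14, 38, 200) -0.079 {'wallL': 56.5, 'wallR': 62.0, 'top': 136.9, 'plate': 46.4, 'bench': 34.1, 'nest': 49.4, 'part': 52.4, 'pb': 44.0} m -1.0 None
(14, 38, 200) -0.05 {'wallL': 27.5, 'wallR': 33.1, 'top': 114.2, 'plate': 29.3, 'bench': 34.1, 'nest': 49.4, 'part': 52.4, 'pb': 65.5} m 0.01 [ 0.0246  0.3165 -0.9741 -3.0156 -0.3844  1.1652]
(14, 38, 200) -0.028 {'wallL': 5.5, 'wallR': 11.1, 'top': 96.3, 'plate': 24.1, 'bench': 34.1, 'nest': 49.4, 'part': 52.4, 'pb': 82.7} m 0.05 [ 0.0153  0.3298 -0.9212 -2.9849 -0.3456  1.142 ]
```

Call:
jog_arm([
  [[-0.0045, 0, 0.0034, 0, 0, 0, 0], [-0.009, -0.0002, 0.0067, 0, 0, 0, 0], [-0.0125, -0.0003, 0.0095, 0, 0, 0, 0], [-0.016, -0.0004, 0.012, 0, 0, 0, 0], [-0.019, -0.0005, 0.0145, 0, 0, 0, 0], [-0.022, -0.0006, 0.0168, 0, 0, 0, 0], [-0.0245, -0.0007, 0.0187, 0, 0, 0, 0], [-0.0265, -0.0008, 0.02, 0, 0, 0, 0]],
])

```text
t: 13.1
eef_pos: [0.4959, 0.219, 0.0429]
ee_rot: [2.73, 0.607, 2.781]
force: [-1.4, 1.3, 0.5]
width: 0.0003
```

```bash
python3 - <<'E'
from push import *
e,f,R=edge(); print(e,f); print(arm.get_state()['q'])
snap('side','s6.png');
import cv2
b=cv2.imread('pics/s6.png'); cv2.imwrite('pics/s6c.png',cv2.resize(b[200:330,200:380],None,fx=4,fy=4,interpolation=cv2.INTER_CUBIC))
E
```

```text
[-0.0661  0.      0.0317] [-1.5648  1.0478  0.4887]
[ 0.033   0.2725 -0.788  -2.4084 -0.2547  0.5283]
```

View pics/s6c.png

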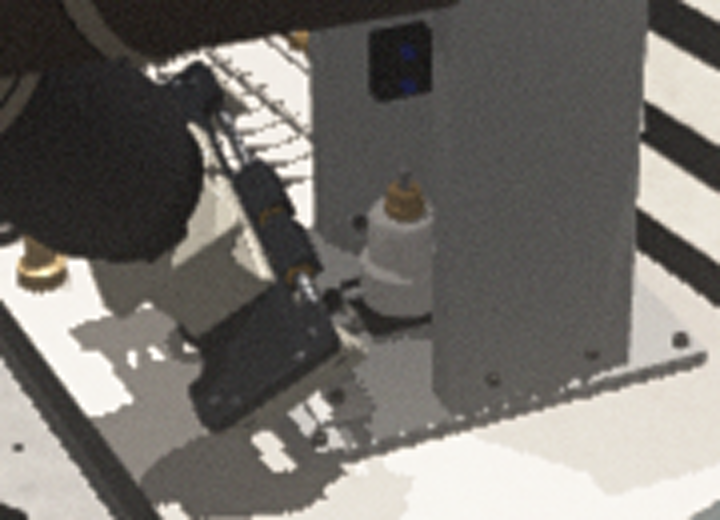

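```bash
python3 - <<'E'
from va import *
for v in ((25,41,210),(22,42,206),(21,42,206),(20,43,206),(20,42,204)):
  for kx in (-.05,-.028,-.02): report(v,kx)
v=(21,42,206)
for kx in (-.056,-.045): R=tool(*v); plan(edge2tcp((kx,0,.0300),R),R)
E
```

```text
(25, 41, 210) -0.05 {'wallL': 33.7, 'wallR': 28.6, 'top': 114.8, 'plate': 15.6, 'bench': 21.1, 'nest': 50.0, 'part': 53.6, 'pb': 70.1} m 0.24 [ 0.0345  0.2897 -0.7571 -2.3669 -0.2423  0.4845]
(25, 41, 210) -0.028 {'wallL': 13.1, 'wallR': 6.7, 'top': 97.4, 'plate': 11.1, 'bench': 21.1, 'nest': 50.0, 'part': 53.6, 'pb': 87.1} m 0.1 [ 0.1524  0.287  -0.623  -2.0848 -0.105   0.0992]
(25, 41, 210) -0.02 {'wallL': 7.9, 'wallR': -1.1, 'top': 90.9, 'plate': 11.1, 'bench': 21.1, 'nest': 50.0, 'part': 53.6, 'pb': 93.7} m 0.1 [ 0.1502  0.2955 -0.6105 -2.079  -0.1047  0.0947]
(22, 42, 206) -0.05 {'wallL': 36.4, 'wallR': 30.0, 'top': 121.7, 'plate': 16.1, 'bench': 22.1, 'nest': 51.6, 'part': 55.8, 'pb': 65.1} m 0.12 [-0.0391  0.3318 -0.8988 -2.6653 -0.415   0.8864]
(22, 42, 206) -0.028 {'wallL': 14.7, 'wallR': 8.0, 'top': 105.1, 'plate': 12.1, 'bench': 22.1, 'nest': 51.6, 'part': 55.8, 'pb': 82.6} m 0.19 [-0.0298  0.3384 -0.8306 -2.6079 -0.3594  0.8151]
(22, 42, 206) -0.02 {'wallL': 7.3, 'wallR': 0.2, 'top': 98.6, 'plate': 12.1, 'bench': 22.1, 'nest': 51.6, 'part': 55.8, 'pb': 88.7} m 0.22 [-0.02
[... 1384 characters left out ...]
20, 42, 204) -0.028 {'wallL': 14.4, 'wallR': 9.2, 'top': 107.0, 'plate': 13.7, 'bench': 23.6, 'nest': 52.0, 'part': 56.3, 'pb': 80.9} m 0.14 [-0.0354  0.3502 -0.882  -2.7296 -0.4109  0.9518]
(20, 42, 204) -0.02 {'wallL': 6.5, 'wallR': 1.2, 'top': 100.6, 'plate': 13.7, 'bench': 23.6, 'nest': 52.0, 'part': 56.3, 'pb': 86.3} m 0.16 [-0.0341  0.3531 -0.8588 -2.7124 -0.3922  0.9318]
shift [-0.006  -0.0003  0.0076] turn [ 1.91 -1.95 -1.  ] t 13.15 q [ 0.03  0.27 -0.79 -2.41 -0.25  0.53] F [-1.   1.7  0.9] pos [0.4963 0.2189 0.043 ] w 0.0008
shift [-0.0148 -0.0005  0.0141] turn [ 1.91 -1.95 -1.  ] t 13.15 q [ 0.03  0.27 -0.79 -2.41 -0.25  0.53] F [-1.   1.7  0.9] pos [0.4963 0.2189 0.043 ] w 0.0008
```

Call:
jog_arm([
  [[-0.002, 0, 0.002, 0.4, -0.4, -0.2, 0], [-0.004, -0.0001, 0.004, 0.8, -0.8, -0.4, 0], [-0.006, -0.0002, 0.0065, 1.2, -1.2, -0.6, 0], [-0.008, -0.0003, 0.0085, 1.6, -1.6, -0.8, 0], [-0.01, -0.0004, 0.0105, 1.9, -1.95, -1, 0], [-0.012, -0.0004, 0.012, 1.9, -1.95, -1, 0], [-0.0148, -0.0005, 0.014, 1.9, -1.95, -1, 0], [-0.0148, -0.0005, 0.014, 1.9, -1.95, -1, 0]],
])

```text
t: 13.95
eef_pos: [0.517, 0.2167, 0.0408]
ee_rot: [2.766, 0.645, 2.784]
force: [0.3, 0.4, -0.8]
width: 0.0003
```

```bash
python3 - <<'E'
from push import *
e,f,R=edge(); print(e,f); print(arm.get_state()['q'])
v=(20,43,206)
for kx in (-.036,-.030): R=tool(*v); plan(edge2tcp((kx,0,.0300),R),R)
snap('side','s7.png');snap('wrist','w7.png');snap('scene','sc7.png')
import cv2
b=cv2.imread('pics/s7.png'); cv2.imwrite('pics/s7c.png',cv2.resize(b[200:330,200:380],None,fx=4,fy=4,interpolation=cv2.INTER_CUBIC))
E
```

```text
[-0.0445 -0.      0.0302] [ 0.2855  0.4328 -0.8097]
[-0.0288  0.3266 -0.8778 -2.6834 -0.3872  0.8778]
shift [-0.006   0.      0.0056] turn [ 0.17 -1.2   0.74] t 13.95 q [-0.03  0.33 -0.88 -2.68 -0.39  0.88] F [ 0.3  0.4 -0.8] pos [0.517  0.2167 0.0408] w 0.0003
shift [-0.0107 -0.0001  0.0094] turn [ 0.17 -1.2   0.74] t 13.95 q [-0.03  0.33 -0.88 -2.68 -0.39  0.88] F [ 0.3  0.4 -0.8] pos [0.517  0.2167 0.0408] w 0.0003
```

View pics/s7c.png

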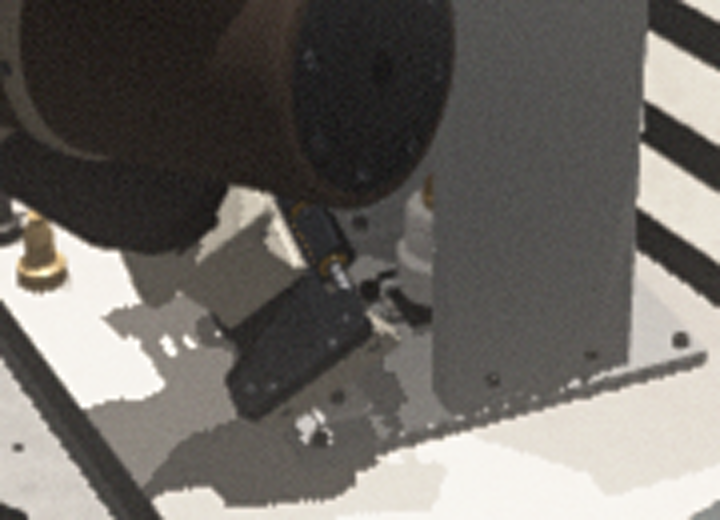

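View pics/w7.png

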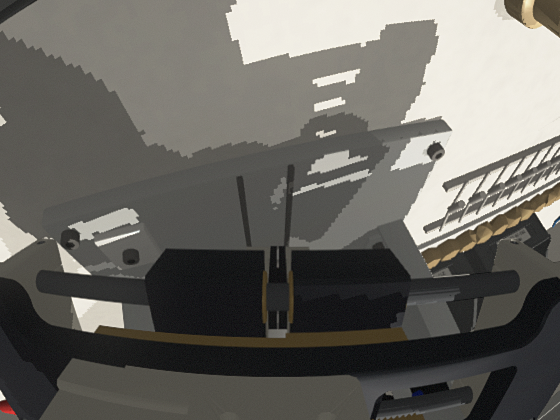

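View pics/sc7.png

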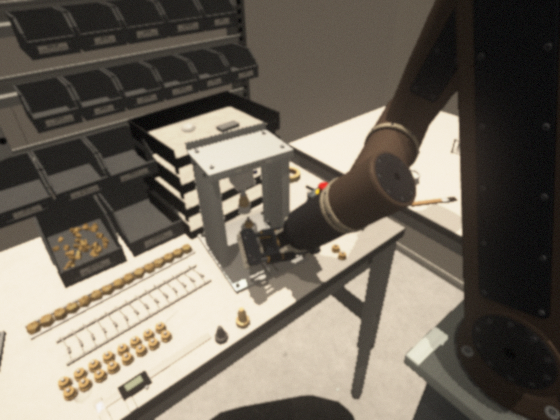

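```bash
cat > link.py <<'E'
from va import *
def links(q):
    R=mz(q[0]); p=R@(a1,o1,h_); R=R@my(q[1]); p=p+R@(0,0,L2); el=p; R=R@my(-q[2]); p=p+R@(L3,0,e_); fa=p
    R=R@mx(-q[3]); ax=R@np.array([0,1,0]); p2=p+R@(0,w4y,w4z); R=R@my(-q[4]); p3=p2+R@(0,w5y,w5z)
    return el,fa,p2,p3,ax
E
python3 - <<'E'
from link import *
q=np.array(arm.get_state()['q'])
for n,x in zip(('elbow','forearm end','w4','w5'),links(q)[:4]): print(n,inF(x))
print('axis',RF.T@links(q)[4])
for nm,X in (('w4',links(q)[2]),('fa',links(q)[1])):
    from h import proj; print(nm,proj('side',X),proj('scene',X))
E
```

```text
elbow [-0.3476 -0.2696  0.7685]
forearm end [-0.1856 -0.251   0.3346]
w4 [-0.2607 -0.1283  0.3114]
w5 [-0.2808 -0.087   0.3078]
axis [ 0.5119 -0.8444  0.1578]
w4 [189.3004 198.4616] [374.2062 176.1004]
fa [258.6589 210.1032] [396.4405 132.0596]
```

Call:
jog_arm([
  [[-0.0015, 0, 0.0014, 0, -0.3, 0.2, 0], [-0.003, 0, 0.0028, 0.1, -0.6, 0.4, 0], [-0.0045, 0, 0.0042, 0.1, -0.9, 0.6, 0], [-0.006, 0, 0.0056, 0.2, -1.2, 0.7, 0], [-0.006, 0, 0.0056, 0.2, -1.2, 0.7, 0]],
])

```text
t: 14.6
eef_pos: [0.5251, 0.2159, 0.0402]
ee_rot: [2.754, 0.66, 2.759]
force: [-0.9, 0.4, -0.7]
width: 0.0003
```

```bash
python3 - <<'E'
from push import *
e,f,R=edge(); print(e,f)
v=(20,43,206)
for kx in (-.034,-.03): R=tool(*v); plan(edge2tcp((kx,0,.0300),R),R)
E
```

```text
[-0.0361  0.      0.03  ] [-0.8978  0.2326 -0.7214]
shift [-0.0017 -0.      0.0013] turn [-0.02  0.04  0.01] t 14.6 q [-0.04  0.35 -0.91 -2.75 -0.45  0.95] F [-0.9  0.4 -0.7] pos [0.5251 0.2159 0.0402] w 0.0003
shift [-0.0047 -0.0001  0.0039] turn [-0.02  0.04  0.01] t 14.6 q [-0.04  0.35 -0.91 -2.75 -0.45  0.95] F [-0.9  0.4 -0.7] pos [0.5251 0.2159 0.0402] w 0.0003
```

Call:
jog_arm([
  [[-0.0008, 0, 0.0006, 0, 0, 0, 0], [-0.0015, 0, 0.0013, 0, 0, 0, 0], [-0.0015, 0, 0.0013, 0, 0, 0, 0]],
])

```text
t: 14.9
eef_pos: [0.5273, 0.2157, 0.0403]
ee_rot: [2.754, 0.661, 2.759]
force: [-1.4, -0.0, -0.4]
width: 0.001
```

Call:
jog_arm([
  [[-0.0008, 0, 0.0006, 0, 0, 0, 0], [-0.0015, 0, 0.0013, 0, 0, 0, 0], [-0.0015, 0, 0.0013, 0, 0, 0, 0]],
])

```text
t: 15.2
eef_pos: [0.5296, 0.2154, 0.0404]
ee_rot: [2.754, 0.661, 2.759]
force: [-1.6, -0.5, -0.2]
width: 0.0003
```

```bash
python3 - <<'E'
from push import *
e,f,R=edge(); print(e,f)
v=(20,43,206)
for kx in (-.03,-.025): R=tool(*v); plan(edge2tcp((kx,0,.0300),R),R)
snap('scene','sc8.png');snap('side','s8.png')
import cv2
a=cv2.imread('pics/sc8.png'); cv2.imwrite('pics/sc8c.png',cv2.resize(a[130:290,180:330],None,fx=4,fy=4,interpolation=cv2.INTER_CUBIC))
b=cv2.imread('pics/s8.png'); cv2.imwrite('pics/s8c.png',cv2.resize(b[230:330,230:380],None,fx=5,fy=5,interpolation=cv2.INTER_CUBIC))
E
```

```text
[-0.0316  0.0001  0.0302] [-1.5595 -0.7346 -0.1812]
shift [-0.0012 -0.0002  0.0011] turn [-0.01  0.07  0.01] t 15.2 q [-0.04  0.35 -0.9  -2.75 -0.44  0.94] F [-1.6 -0.5 -0.2] pos [0.5296 0.2154 0.0404] w 0.0003
shift [-0.005  -0.0002  0.0043] turn [-0.01  0.07  0.01] t 15.2 q [-0.04  0.35 -0.9  -2.75 -0.44  0.94] F [-1.6 -0.5 -0.2] pos [0.5296 0.2154 0.0404] w 0.0003
```

View pics/sc8c.png

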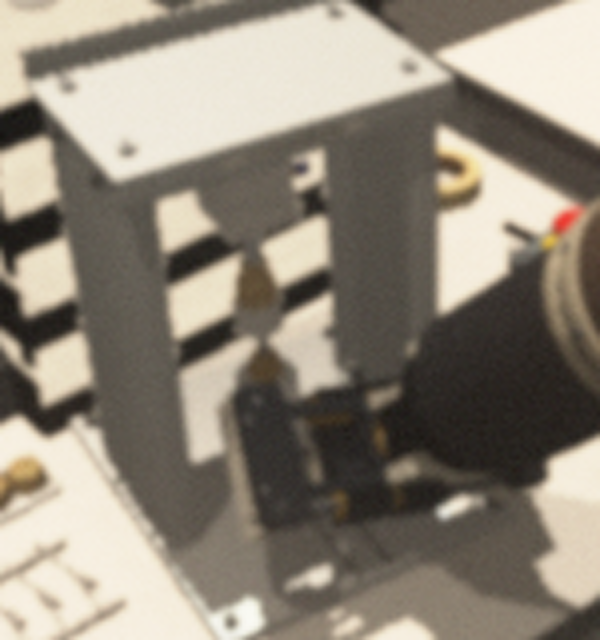

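View pics/s8c.png

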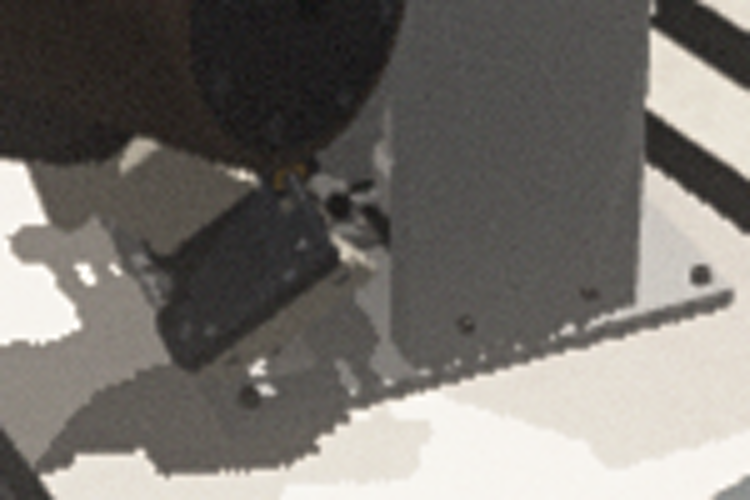

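Call:
jog_arm([
  [[-0.0008, 0, 0.0006, 0, 0, 0, 0], [-0.0015, 0, 0.0012, 0, 0, 0, 0], [-0.0015, 0, 0.0012, 0, 0, 0, 0]],
])

```text
t: 15.6
eef_pos: [0.5315, 0.2151, 0.0405]
ee_rot: [2.754, 0.661, 2.759]
force: [-2.0, -0.7, -0.3]
width: 0.0001
```

Call:
jog_arm([
  [[-0.0008, 0, 0.0006, 0, 0, 0, 0], [-0.0015, 0, 0.0012, 0, 0, 0, 0], [-0.0015, 0, 0.0012, 0, 0, 0, 0]],
])

```text
t: 15.9
eef_pos: [0.5334, 0.2148, 0.0404]
ee_rot: [2.754, 0.661, 2.759]
force: [-1.8, -0.4, -0.8]
width: 0.0006
```

```bash
python3 - <<'E'
from push import *
from h import onz
e,f,R=edge(); print(e,f)
print('knob from side px',inF(onz('side',(297.2,270.6),.0285)))
E
```

```text
[-0.0277  0.0001  0.0301] [-1.7157 -0.6674 -0.7673]
knob from side px [-0.0256 -0.      0.0285]
```

Call:
jog_arm([
  [[-0.0008, 0, 0.0006, 0, 0, 0, 0], [-0.0015, 0, 0.0012, 0, 0, 0, 0], [-0.0015, 0, 0.0012, 0, 0, 0, 0]],
])

```text
t: 16.2
eef_pos: [0.5342, 0.2147, 0.04]
ee_rot: [2.755, 0.66, 2.761]
force: [-6.5, 0.7, 2.2]
width: 0.0005
```

Call:
jog_arm([
  [[-0.0008, 0, 0.0006, 0, 0, 0, 0], [-0.0015, 0, 0.0012, 0, 0, 0, 0], [-0.0015, 0, 0.0012, 0, 0, 0, 0]],
])

```text
t: 16.5
eef_pos: [0.5345, 0.2148, 0.0396]
ee_rot: [2.756, 0.658, 2.763]
force: [-8.9, -0.3, 6.4]
width: 0.0003
```

```bash
python3 - <<'E'
from push import *
e,f,R=edge(); print(e,f)
snap('scene','sc9.png');snap('side','s9.png')
import cv2
a=cv2.imread('pics/sc9.png'); cv2.imwrite('pics/sc9c.png',cv2.resize(a[130:290,180:330],None,fx=4,fy=4,interpolation=cv2.INTER_CUBIC))
b=cv2.imread('pics/s9.png'); cv2.imwrite('pics/s9c.png',cv2.resize(b[230:330,230:380],None,fx=5,fy=5,interpolation=cv2.INTER_CUBIC))
E
```

```text
[-0.0267  0.0003  0.0292] [-8.7278 -1.5291  6.4058]
```

View pics/sc9c.png

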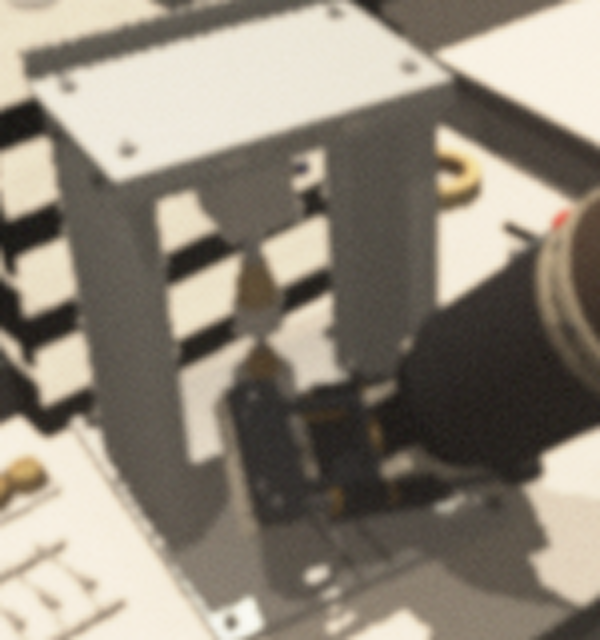

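View pics/s9c.png

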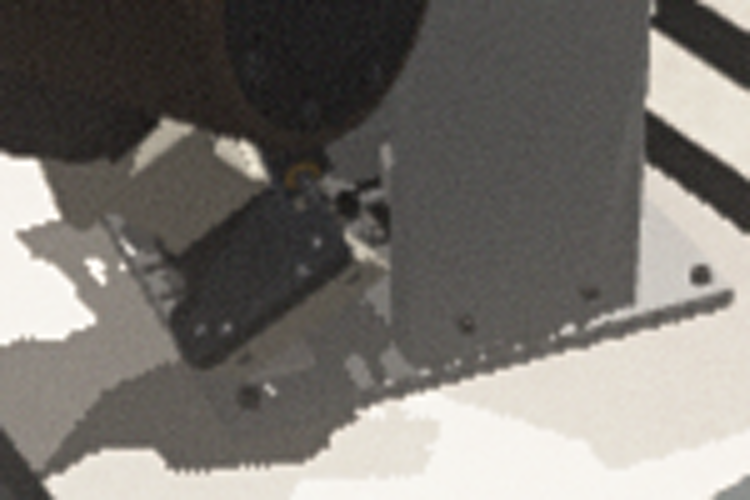

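```bash
python3 - <<'E'
from push import *
from h import onz
print(inF(onz('side',(298.9,270.6),.0285)))
R=tool(20,43,206); plan(edge2tcp((-.035,0,.030),R),R); plan(edge2tcp((-.06,0,.031),R),R)
R=tool(25,41,210); plan(edge2tcp((-.10,0,.033),R),R)
E
```

```text
[-0.0222 -0.0015  0.0285]
shift [ 0.0059  0.     -0.0059] turn [-0.01 -0.14  0.12] t 16.6 q [-0.04  0.35 -0.88 -2.73 -0.42  0.92] F [-8.8  0.5  5.8] pos [0.5345 0.2148 0.0396] w 0.0001
shift [ 0.0245  0.0005 -0.0226] turn [-0.01 -0.14  0.12] t 16.6 q [-0.04  0.35 -0.88 -2.73 -0.42  0.92] F [-8.8  0.5  5.8] pos [0.5345 0.2148 0.0396] w 0.0001
shift [ 0.0528  0.0007 -0.0501] turn [-2.03  3.19  0.4 ] t 16.6 q [-0.04  0.35 -0.88 -2.73 -0.42  0.92] F [-8.8  0.5  5.8] pos [0.5345 0.2148 0.0396] w 0.0001
```

Call:
jog_arm([
  [[0.006, 0, -0.006, 0, 0, 0, 0], [0.015, 0, -0.014, 0, 0, 0, 0], [0.0245, 0.0005, -0.0226, 0, 0, 0, 0], [0.033, 0.0005, -0.031, -0.5, 1, 0, 0], [0.041, 0.0007, -0.039, -1.2, 2, 0.2, 0], [0.0528, 0.0007, -0.05, -2, 3.2, 0.4, 0], [0.0528, 0.0007, -0.05, -2, 3.2, 0.4, 0]],
])

```text
t: 17.3
eef_pos: [0.4626, 0.2241, 0.0453]
ee_rot: [2.731, 0.607, 2.782]
force: [0.7, 0.5, 0.5]
width: 0.0003
```

```bash
python3 - <<'E'
from push import *
import cv2
e,f,R=edge(); print(e,f)
snap('side','s10.png');b=cv2.imread('pics/s10.png'); cv2.imwrite('pics/s10c.png',cv2.resize(b[230:330,230:380],None,fx=5,fy=5,interpolation=cv2.INTER_CUBIC))
from rows import rows,seg
q=np.array(arm.get_state()['q'])
print(fkf(q)[0]-arm.get_state()['eef_pos'])
print('target for lift: q2-.25'); rows(seg(q,q-[0,.26,0,0,0,0],6))
E
```

```text
[-0.0998  0.0003  0.0342] [0.6348 0.5851 0.4966]
[0.006 0.001 0.004]
target for lift: q2-.25
[-0.023,0.011,-0.011,-0.7,-2.3,-0.5,0],
[-0.038,0.018,-0.023,-1.4,-4.7,-0.9,0],
[-0.053,0.025,-0.036,-2.2,-7.0,-1.4,0],
[-0.068,0.032,-0.049,-2.9,-9.3,-1.9,0],
[-0.081,0.039,-0.063,-3.6,-11.6,-2.3,0],
[-0.095,0.047,-0.078,-4.3,-14.0,-2.8,0],
now t 17.35 q [ 0.    0.25 -0.89 -2.52 -0.33  0.68] p [0.464 0.224 0.045] F [0.  0.4 0.4]
```

View pics/s10c.png

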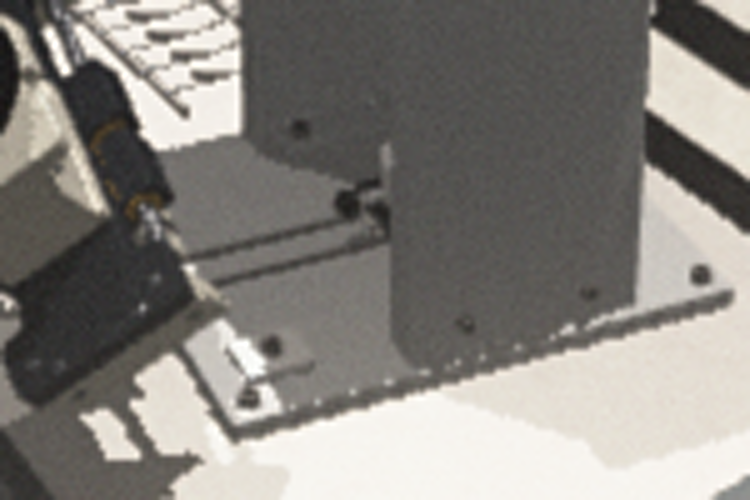

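```bash
python3 - <<'E'
from show import *
s=arm.get_state()
l="D.append((%s,%s,%s))\n"%([round(float(x),5) for x in s['q']],[round(float(x),5) for x in s['eef_pos']],[round(float(x),5) for x in s['ee_rot']])
open('kin.py','a').write(l)
E
python3 - <<'E'
from show import *
from h import lean,lean2
from rows import rows,seg
for L in (lean,lean2):
    R=L(0,np.radians(7.9))
    for z in (.2,.09): print(L.__name__,z,ik(np.array([.503,-.079,z]),R,n=20))
s=arm.get_state(); q=np.array(s['q']); print(fkf(q)[0]-s['eef_pos'])
q2=q-[0,.28,0,0,0,0]
show(q2)
rows(seg(q,q2,6))
E
```

```text
lean 0.2 [array([ 0.231,  0.124, -0.421,  0.   , -1.026, -1.664])]
lean 0.09 [array([ 0.231,  0.254, -0.557,  0.   , -0.76 , -1.664])]
lean2 0.2 [array([ 0.231,  0.124, -0.421, -0.   , -1.026,  1.478])]
lean2 0.09 [array([ 0.231,  0.254, -0.557, -0.   , -0.76 ,  1.478])]
[0.001 0.    0.001]
[ 0.003 -0.029 -0.894 -2.522 -0.33   0.676] p [0.49  0.225 0.179] tipF [-0.077  0.007  0.167] z [ 0.778  0.304 -0.549] clr 0.059
[-0.019,0.008,-0.012,-0.8,-2.5,-0.5,0],
[-0.035,0.016,-0.025,-1.6,-5.0,-1.0,0],
[-0.052,0.024,-0.039,-2.3,-7.5,-1.5,0],
[-0.067,0.032,-0.053,-3.1,-10.0,-2.0,0],
[-0.082,0.040,-0.068,-3.9,-12.5,-2.5,0],
[-0.096,0.047,-0.084,-4.7,-15.0,-3.0,0],
now t 17.35 q [ 0.    0.25 -0.89 -2.52 -0.33  0.68] p [0.464 0.224 0.045] F [0.  0.4 0.4]
```

Call:
jog_arm([
  [[-0.019, 0.008, -0.012, -0.8, -2.5, -0.5, 0], [-0.035, 0.016, -0.025, -1.6, -5, -1, 0], [-0.052, 0.024, -0.039, -2.3, -7.5, -1.5, 0], [-0.067, 0.032, -0.053, -3.1, -10, -2, 0], [-0.082, 0.04, -0.068, -3.9, -12.5, -2.5, 0], [-0.096, 0.047, -0.084, -4.7, -15, -3, 0], [-0.096, 0.047, -0.084, -4.7, -15, -3, 0]],
])

```text
t: 18.05
eef_pos: [0.4903, 0.225, 0.1814]
ee_rot: [2.574, 0.868, 2.675]
force: [1.3, -0.9, -0.5]
width: 0.0004
```

```bash
python3 - <<'E'
from via import *
from rows import rows,seg
q=np.array(arm.get_state()['q'])
for t in np.linspace(0,1,5): show(q+(V[2]-q)*t)
rows(seg(q,V[2],6))
E
```

```text
[ 0.001 -0.027 -0.894 -2.528 -0.336  0.684] p [0.492 0.225 0.181] tipF [-0.074  0.008  0.169] z [ 0.781  0.305 -0.545] clr 0.056
[ 0.013 -0.028 -0.87  -2.396 -0.39   0.588] p [0.487 0.24  0.188] tipF [-0.082  0.023  0.177] z [ 0.774  0.383 -0.505] clr 0.054
[ 0.026 -0.029 -0.847 -2.264 -0.443  0.492] p [0.478 0.253 0.193] tipF [-0.092  0.037  0.182] z [ 0.751  0.462 -0.472] clr 0.055
[ 0.038 -0.029 -0.823 -2.132 -0.497  0.396] p [0.467 0.264 0.196] tipF [-0.106  0.048  0.186] z [ 0.712  0.54  -0.449] clr 0.058
[ 0.05 -0.03 -0.8  -2.   -0.55  0.3 ] p [0.454 0.273 0.197] tipF [-0.122  0.056  0.187] z [ 0.658  0.613 -0.437] clr 0.063
[0.000,0.011,-0.002,-3.3,-0.5,-1.5,0],
[0.003,0.021,-0.006,-6.7,-0.8,-3.0,0],
[0.006,0.030,-0.011,-10.1,-0.7,-4.5,0],
[0.011,0.038,-0.016,-13.4,-0.2,-5.9,0],
[0.017,0.044,-0.022,-16.8,0.6,-7.4,0],
[0.023,0.049,-0.029,-20.0,1.7,-8.9,0],
now t 18.05 q [ 0.   -0.03 -0.89 -2.53 -0.34  0.68] p [0.49  0.225 0.181] F [ 1.3 -0.9 -0.5]
```

Call:
jog_arm([
  [[0, 0.011, -0.002, -3.3, -0.5, -1.5, 0], [0.003, 0.021, -0.006, -6.7, -0.8, -3, 0], [0.006, 0.03, -0.011, -10, -0.7, -4.5, 0], [0.011, 0.038, -0.016, -13.4, -0.2, -6, 0], [0.017, 0.044, -0.022, -16.8, 0.6, -7.4, 0], [0.023, 0.049, -0.029, -20, 1.7, -9, 0], [0.023, 0.049, -0.029, -20, 1.7, -9, 0]],
])

```text
t: 18.75
eef_pos: [0.454, 0.2725, 0.1962]
ee_rot: [2.406, 0.94, 2.908]
force: [0.3, 0.8, -0.3]
width: 0.0006
```

```bash
python3 - <<'E'
from via import *
from rows import rows,seg
q=np.array(arm.get_state()['q'])
rows(seg(q,V[1],8))
q0=V[1];qe=np.array([.25,.0,-.35,0,-1.2,-1.65])
for t in np.linspace(0,1,6): show(q0+(qe-q0)*t)
E
```

```text
[-0.000,0.013,-0.002,-4.9,1.7,-2.0,0],
[0.002,0.023,-0.006,-9.4,4.2,-4.1,0],
[0.005,0.029,-0.012,-13.4,7.2,-6.1,0],
[0.007,0.031,-0.019,-16.8,10.7,-8.2,0],
[0.008,0.028,-0.027,-19.5,14.7,-10.2,0],
[0.007,0.022,-0.036,-21.3,19.1,-12.4,0],
[0.004,0.011,-0.045,-22.3,23.7,-14.5,0],
[-0.003,-0.003,-0.054,-22.3,28.4,-16.7,0],
now t 18.75 q [ 0.05 -0.03 -0.8  -2.   -0.55  0.3 ] p [0.454 0.273 0.196] F [ 0.3  0.8 -0.3]
[ 0.25 -0.03 -0.48 -1.   -0.9  -0.5 ] p [0.417 0.242 0.221] tipF [-0.166  0.024  0.207] z [ 0.094  0.753 -0.651] clr 0.04
[ 0.25  -0.024 -0.454 -0.8   -0.96  -0.73 ] p [0.419 0.185 0.212] tipF [-0.157 -0.035  0.195] z [ 0.037  0.651 -0.758] clr 0.028
[ 0.25  -0.018 -0.428 -0.6   -1.02  -0.96 ] p [0.426 0.122 0.212] tipF [-0.142 -0.099  0.193] z [ 0.     0.521 -0.854] clr 0.062
[ 0.25  -0.012 -0.402 -0.4   -1.08  -1.19 ] p [0.439 0.056 0.224] tipF [-0.12  -0.166  0.203] z [-0.014  0.366 -0.931] clr 0.083
[ 0.25  -0.006 -0.376 -0.2   -1.14  -1.42 ] p [ 0.457 -0.011  0.248] tipF [-0.093 -0.234  0.227] z [-0.007  0.193 -0.981] clr 0.083
[ 0.25  0.   -0.35  0.   -1.2  -1.65] p [ 0.477 -0.076  0.286] tipF [-0.063 -0.299  0.264] z [ 0.019  0.008 -1.   ] clr 0.107
```

Call:
jog_arm([
  [[0, 0.013, -0.002, -4.9, 1.7, -2, 0], [0.002, 0.023, -0.006, -9.4, 4.2, -4, 0], [0.005, 0.029, -0.012, -13.4, 7.2, -6, 0], [0.007, 0.031, -0.019, -16.8, 10.7, -8.2, 0], [0.008, 0.028, -0.027, -19.5, 14.7, -10.2, 0], [0.007, 0.022, -0.036, -21.3, 19, -12.4, 0], [0.004, 0.011, -0.045, -22.3, 23.7, -14.5, 0], [-0.003, -0.003, -0.054, -22.3, 28.4, -16.7, 0]],
])

```text
t: 19.55
eef_pos: [0.4162, 0.2422, 0.2202]
ee_rot: [2.594, 0.7, -2.593]
force: [-1.1, -0.2, -0.6]
width: 0.0006
```

```bash
python3 - <<'E'
from via import *
from rows import rows,seg
q=np.array(arm.get_state()['q'])
qm=np.array([.25,-.07,-.44,-.5,-1.02,-1.07]);qe=np.array([.25,.0,-.35,0,-1.2,-1.65])
for t in np.linspace(0,1,6): show(q+(qm-q)*t)
rows(seg(q,qm,7))
E
```

```text
[ 0.252 -0.027 -0.479 -0.999 -0.9   -0.502] p [0.417 0.243 0.22 ] tipF [-0.166  0.024  0.206] z [ 0.091  0.752 -0.653] clr 0.039
[ 0.252 -0.036 -0.471 -0.899 -0.924 -0.615] p [0.417 0.214 0.217] tipF [-0.163 -0.005  0.202] z [ 0.071  0.706 -0.704] clr 0.033
[ 0.251 -0.044 -0.463 -0.799 -0.948 -0.729] p [0.417 0.183 0.217] tipF [-0.158 -0.037  0.2  ] z [ 0.055  0.654 -0.755] clr 0.031
[ 0.251 -0.053 -0.456 -0.7   -0.972 -0.843] p [0.419 0.151 0.218] tipF [-0.152 -0.069  0.201] z [ 0.046  0.595 -0.802] clr 0.049
[ 0.25  -0.061 -0.448 -0.6   -0.996 -0.956] p [0.423 0.119 0.223] tipF [-0.144 -0.102  0.204] z [ 0.042  0.531 -0.847] clr 0.069
[ 0.25 -0.07 -0.44 -0.5  -1.02 -1.07] p [0.428 0.085 0.23 ] tipF [-0.134 -0.136  0.21 ] z [ 0.044  0.461 -0.886] clr 0.084
[0.009,-0.012,-0.013,1.0,2.8,1.7,0],
[0.018,-0.025,-0.028,2.3,5.5,3.5,0],
[0.027,-0.037,-0.044,3.8,8.1,5.3,0],
[0.034,-0.051,-0.061,5.7,10.7,7.2,0],
[0.040,-0.064,-0.079,7.9,13.1,9.2,0],
[0.045,-0.078,-0.098,10.3,15.3,11.2,0],
[0.049,-0.091,-0.119,13.0,17.4,13.2,0],
now t 19.55 q [ 0.25 -0.03 -0.48 -1.   -0.9  -0.5 ] p [0.416 0.242 0.22 ] F [-1.1 -0.2 -0.6]
```

Call:
jog_arm([
  [[0.009, -0.012, -0.013, 1, 2.8, 1.7, 0], [0.018, -0.025, -0.028, 2.3, 5.5, 3.5, 0], [0.027, -0.037, -0.044, 3.8, 8, 5.3, 0], [0.034, -0.051, -0.061, 5.7, 10.7, 7.2, 0], [0.04, -0.064, -0.079, 8, 13, 9.2, 0], [0.045, -0.078, -0.098, 10.3, 15.3, 11.2, 0], [0.049, -0.091, -0.119, 13, 17.4, 13.2, 0], [0.049, -0.091, -0.119, 13, 17.4, 13.2, 0]],
])

```text
t: 20.35
eef_pos: [0.4271, 0.0856, 0.2299]
ee_rot: [2.78, 0.327, -2.677]
force: [0.1, 0.6, -1.0]
width: 0.0003
```

```bash
python3 - <<'E'
from via import *
from rows import rows,seg
q=np.array(arm.get_state()['q'])
qm=ik(np.array([.503,-.079,.25]),lean(0,np.radians(7.9)) if 0 else __import__('h').lean(0,np.radians(7.9)),n=12)[0]
for t in np.linspace(0,1,6): show(q+(qm-q)*t)
rows(seg(q,qm,8))
E
```

```text
[ 0.249 -0.069 -0.439 -0.502 -1.02  -1.067] p [0.428 0.086 0.23 ] tipF [-0.134 -0.136  0.21 ] z [ 0.045  0.462 -0.886] clr 0.084
[ 0.245 -0.039 -0.421 -0.401 -1.044 -1.187] p [0.441 0.052 0.228] tipF [-0.117 -0.169  0.208] z [ 0.029  0.377 -0.926] clr 0.085
[ 0.242 -0.008 -0.402 -0.301 -1.068 -1.306] p [0.455 0.019 0.229] tipF [-0.099 -0.202  0.208] z [ 0.017  0.287 -0.958] clr 0.08
[ 0.238  0.022 -0.384 -0.201 -1.093 -1.425] p [ 0.47  -0.015  0.233] tipF [-0.079 -0.235  0.212] z [ 0.008  0.194 -0.981] clr 0.069
[ 0.235  0.052 -0.365 -0.1   -1.117 -1.545] p [ 0.486 -0.047  0.24 ] tipF [-0.059 -0.267  0.218] z [ 0.002  0.098 -0.995] clr 0.074
[ 0.231  0.082 -0.347  0.    -1.142 -1.664] p [ 0.503 -0.079  0.25 ] tipF [-0.037 -0.298  0.228] z [-0.  0. -1.] clr 0.095
[0.002,-0.022,-0.007,2.3,2.5,2.7,0],
[0.004,-0.042,-0.015,4.8,4.8,5.4,0],
[0.005,-0.063,-0.025,7.5,7.0,8.1,0],
[0.006,-0.084,-0.035,10.4,9.0,10.9,0],
[0.005,-0.104,-0.046,13.4,10.8,13.6,0],
[0.004,-0.124,-0.058,16.6,12.5,16.3,0],
[0.002,-0.143,-0.070,19.9,13.9,19.0,0],
[-0.001,-0.162,-0.084,23.4,15.0,21.7,0],
now t 20.35 q [ 0.25 -0.07 -0.44 -0.5  -1.02 -1.07] p [0.427 0.086 0.23 ] F [ 0.1  0.6 -1. ]
```

Call:
jog_arm([
  [[0.002, -0.022, -0.007, 2.3, 2.5, 2.7, 0], [0.004, -0.042, -0.015, 4.8, 4.8, 5.4, 0], [0.005, -0.063, -0.025, 7.5, 7, 8.1, 0], [0.006, -0.084, -0.035, 10.4, 9, 10.9, 0], [0.005, -0.104, -0.046, 13.4, 10.8, 13.6, 0], [0.004, -0.124, -0.058, 16.6, 12.5, 16.3, 0], [0.002, -0.143, -0.07, 19.9, 13.9, 19, 0], [-0.001, -0.162, -0.084, 23.4, 15, 21.7, 0]],
])

```text
t: 21.15
eef_pos: [0.5019, -0.0784, 0.2481]
ee_rot: [3.138, -0.003, -3.004]
force: [-0.3, -0.2, -0.5]
width: 0.0002
```

```bash
python3 - <<'E'
from h import *
R=lean(0,np.radians(7.9))
plan((.503,-.079,.10),R)
s=arm.get_state(); im=snap('wrist','w11.png'); snap('side','s11.png')
print(s['eef_pos'],s['ee_rot'])
E
```

```text
shift [-0.0015 -0.0013  0.1481] turn [ 0.18 -0.2   0.  ] t 21.15 q [ 0.23  0.08 -0.35 -0.   -1.14 -1.66] F [-0.3 -0.2 -0.5] pos [ 0.5019 -0.0784  0.2481] w 0.0002
[ 0.50190682 -0.07835331  0.24811098] [ 3.13843404 -0.00346816 -3.00366689]
```

View pics/w11.png

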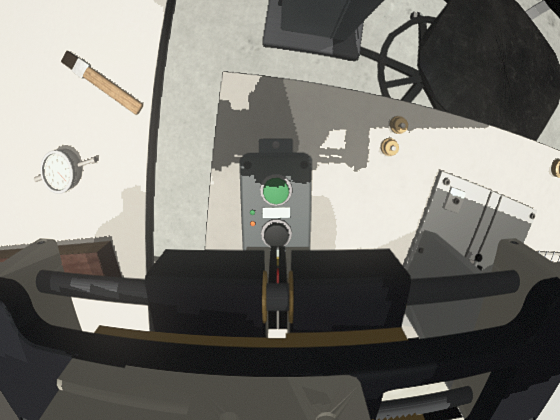

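View pics/s11.png

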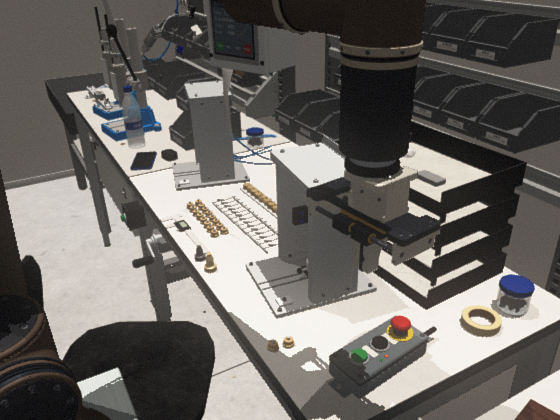

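```bash
python3 - <<'E'
from h import *
import cv2
p=np.array([.50191,-.07835,.24811]);r=[3.13843,-.00347,-3.00367]
im=cv2.imread('pics/w11.png').astype(int)
m=((im[:,:,1]-im[:,:,2])>40)&((im[:,:,1]-im[:,:,0])>20); m[:, :255]=0;m[:,300:]=0;m[210:]=0
ys,xs=np.nonzero(m); print(xs.mean(),ys.mean(),len(xs),xs.min(),xs.max(),ys.min(),ys.max())
for px in ((xs.mean(),ys.mean()),((xs.min()+xs.max())/2,(ys.min()+ys.max())/2),(275,236)):
    c,d=wray(px,p,r); print(c+d*(.054-c[2])/d[2])
E
```

```text
275.82804232804233 193.6031746031746 378 263 288 183 203
[ 0.50550704 -0.07880202  0.054     ]
[ 0.50491206 -0.07922918  0.054     ]
[ 0.55252016 -0.07324845  0.054     ]
```

Call:
jog_arm([
  [[-0.001, -0.001, 0.04, 0.2, -0.2, 0, 0], [-0.002, -0.001, 0.08, 0.2, -0.2, 0, 0], [-0.002, -0.001, 0.115, 0.2, -0.2, 0, 0], [-0.002, -0.001, 0.14, 0.2, -0.2, 0, 0], [-0.002, -0.001, 0.155, 0.2, -0.2, 0, 0], [-0.002, -0.001, 0.161, 0.2, -0.2, 0, 0], [-0.002, -0.001, 0.161, 0.2, -0.2, 0, 0]],
])

```text
t: 21.95
eef_pos: [0.5031, -0.0784, 0.0861]
ee_rot: [3.141, -0.001, -3.002]
force: [-0.7, 0.5, 0.3]
width: 0.0004
```

```bash
python3 - <<'E'
from h import *
R=lean(0,np.radians(7.9))
plan((.504,-.079,.076),R)
snap('side','s12.png')
import cv2
b=cv2.imread('pics/s12.png'); cv2.imwrite('pics/s12c.png',cv2.resize(b[270:400,270:450],None,fx=4,fy=4,interpolation=cv2.INTER_CUBIC))
E
```

```text
shift [-0.0008 -0.0007  0.0101] turn [ 0.05 -0.08  0.08] t 21.95 q [ 0.23  0.26 -0.56 -0.   -0.76 -1.66] F [-0.7  0.5  0.3] pos [ 0.5031 -0.0784  0.0861] w 0.0004
```

View pics/s12c.png

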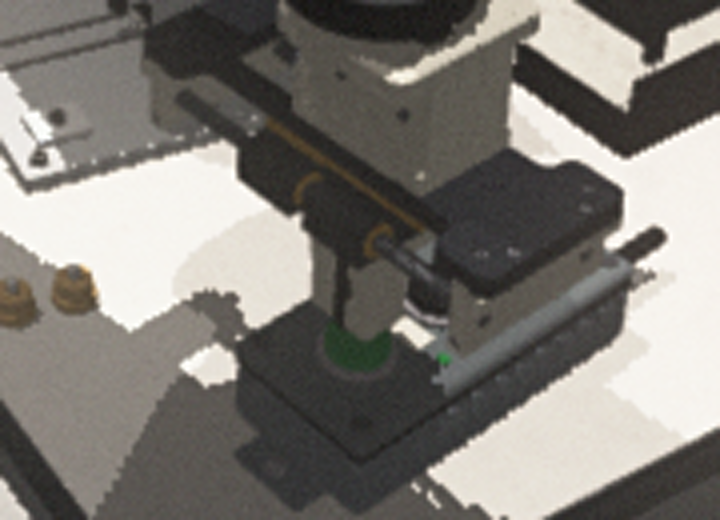

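Call:
jog_arm([
  [[-0.001, -0.001, 0.004, 0, 0, 0, 0], [-0.001, -0.001, 0.007, 0, 0, 0, 0], [-0.001, -0.001, 0.009, 0, 0, 0, 0], [-0.001, -0.001, 0.011, 0, 0, 0, 0], [-0.001, -0.001, 0.013, 0, 0, 0, 0], [-0.001, -0.001, 0.0145, 0, 0, 0, 0], [-0.001, -0.001, 0.016, 0, 0, 0, 0], [-0.001, -0.001, 0.0165, 0, 0, 0, 0]],
])

```text
t: 22.8
eef_pos: [0.5052, -0.0792, 0.0708]
ee_rot: [3.141, 0.001, -3.002]
force: [-1.3, 1.1, 5.0]
width: 0.0002
```

Call:
jog_arm([
  [[0, 0, 0.001, 0, 0, 0, 0], [0, 0, 0.0015, 0, 0, 0, 0], [0, 0, 0.002, 0, 0, 0, 0]],
])

```text
t: 23.1
eef_pos: [0.5053, -0.0792, 0.0699]
ee_rot: [3.142, 0.001, -3.002]
force: [-7.1, 2.0, 20.7]
width: 0.0005
```

Call:
jog_arm([
  [[0, 0, 0.001, 0, 0, 0, 0], [0, 0, 0.001, 0, 0, 0, 0], [0, 0, 0.001, 0, 0, 0, 0], [0, 0, 0.001, 0, 0, 0, 0], [0, 0, 0.001, 0, 0, 0, 0], [0, 0, 0.001, 0, 0, 0, 0]],
])

```text
t: 23.7
eef_pos: [0.5053, -0.0793, 0.07]
ee_rot: [-3.141, 0.001, -3.001]
force: [-5.5, 2.8, 14.9]
width: 0.0006
```

```bash
python3 - <<'E'
from h import *
import cv2
print(arm.get_state()['force'],arm.get_state()['eef_pos'])
snap('scene','sc13.png')
a=cv2.imread('pics/sc13.png'); cv2.imwrite('pics/sc13c.png',cv2.resize(a[130:290,180:330],None,fx=4,fy=4,interpolation=cv2.INTER_CUBIC))
E
```

```text
[-5.48605735  2.82969724 14.91210177] [ 0.50527756 -0.07925448  0.06997681]
```

View pics/sc13c.png

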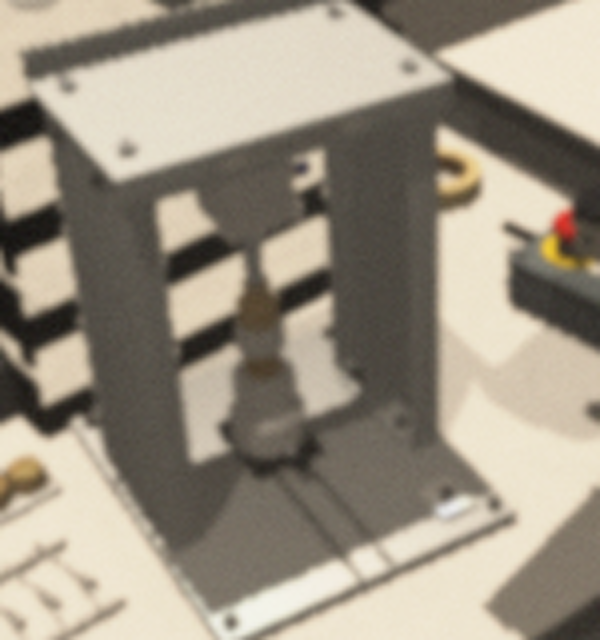

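The ram is down on the part, directly in line with it, and the pin has gone in. The button has been fully down for about 1 s. I'll hold it briefly longer, then lift off.

Call:
jog_arm([
  [[0, 0, 0.0005, 0, 0, 0, 0], [0, 0, 0.0005, 0, 0, 0, 0], [0, 0, -0.003, 0, 0, 0, 0], [0, 0, -0.008, 0, 0, 0, 0], [0, 0, -0.015, 0, 0, 0, 0], [0, 0, -0.035, 0, 0, 0, 0], [0, 0, -0.07, 0, 0, 0, 0], [0, 0, -0.11, 0, 0, 0, 0]],
])

```text
t: 24.55
eef_pos: [0.5043, -0.0794, 0.1806]
ee_rot: [-3.141, -0.001, -3.001]
force: [0.7, 0.4, 0.6]
width: 0.0004
```

Call:
jog_arm([
  [[0.01, 0, -0.04, 0, 0, 0, 0], [0.02, -0.03, -0.08, 0, 0, 0, 0], [0.02, -0.06, -0.08, 0, 0, 0, 0], [0.02, -0.1, -0.08, 0, 0, 0, 0], [0.02, -0.1, -0.08, 0, 0, 0, 0], [0.02, -0.1, -0.08, 0, 0, 0, 0]],
])

```text
t: 25.15
eef_pos: [0.4982, -0.1819, 0.2605]
ee_rot: [3.141, -0.002, -3.003]
force: [-0.2, 0.6, 0.1]
width: 0.0003
```

```bash
python3 - <<'E'
from h import *
import cv2
print(arm.get_state()['force'],arm.get_state()['eef_pos'])
snap('scene','sc14.png'); snap('side','s14.png')
a=cv2.imread('pics/sc14.png'); cv2.imwrite('pics/sc14c.png',cv2.resize(a[130:350,180:400],None,fx=2.7,fy=2.7,interpolation=cv2.INTER_CUBIC))
E
```

```text
[-0.15916874  0.5879357   0.06493454] [ 0.49815081 -0.18192899  0.26054152]
```

View pics/sc14c.png

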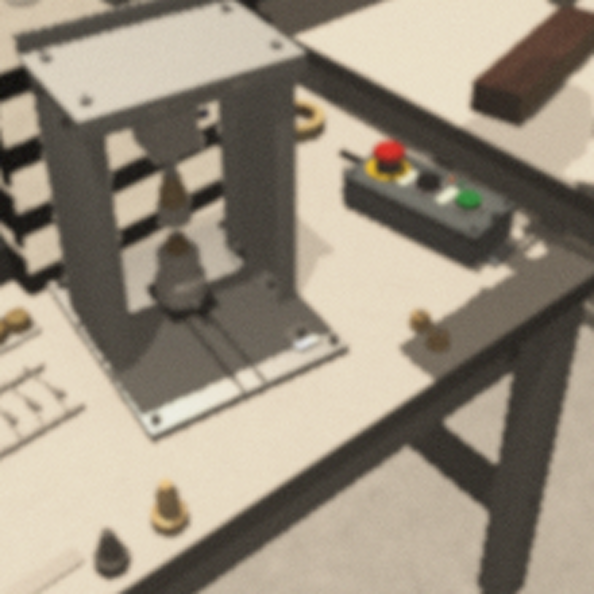

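View pics/s14.png

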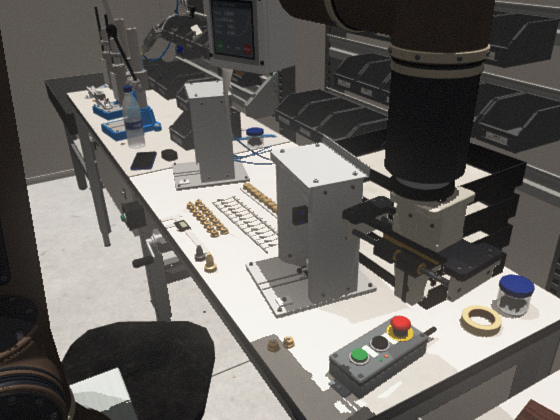

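```bash
python3 -c "
from station import arm
print(arm.job_done(), arm.get_state()['t'])"
```

```text
the job is handed in; nothing more can be done
the job is handed in; nothing more can be done
```

The sled is home, the pin is pressed in, and I handed the job in at about 25 s of the 56 s allowed.

- **Sled:** I pushed it about 52 mm by the knob, with the closed, leaned-back fingertips. The push ran at about 2 N and rose to about 9 N along the push at the rear stop, about 11 N in all. After I backed off, the side camera showed the sled still home.
- **Button:** I held the green button fully down for about a second, at 15–21 N against its stop, within the 35 N limit. While it was held, the scene camera showed the ram down on the part.
- **Final check:** The last pictures show the ram up, all three buttons up, and the punches and finished parts standing where they were. The hand is clear, with no contact force.
- **What went wrong on the way:** A straight lean-back was out of the arm's joint range. Two early free-space moves ended at joint limits, short of their targets, and touched nothing. I re-planned with a different wrist posture.
- **Not measured directly:** I judged the pin depth only from the pictures and from the button reaching its stop. In the last picture the pin is hard to make out. I only compared the loose parts by eye.

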